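Stamp the maker's mark on a turned chisel handle

TASK

Stamp the maker's mark on the turned chisel handle. With the press uncocked, lay the handle in the press's trough, butt end under the die and close up against the end stop, and let go of it; then draw the ram back by its T-grip until the sear catches and holds it, let go, and trip the thumb lever so that the ram fires and strikes the handle. Leave the stamped handle lying in the trough as it was loaded, the ram down, and do not disturb the mallet, the chuck or the wax tin.

Things in the scene. Friction and masses are not known exactly. Their poses are not given: they have to be found in the camera images.
- chisel_handle: Turned beech chisel handle, 180 mm long, 0.12 kg, starting level in a wooden cradle. 34 mm across for 135 mm from its flat butt end, then a 20 mm taper and a brass ferrule 27 mm across, 25 mm long, at the other end. Origin on its axis at the balance point, 88 mm from the butt; its y axis runs along it towards the butt. Roll about y is of no account.
- butt (a point): Centre of the chisel handle's flat butt end face.
- cradle: Wooden cradle fixed to the bench: base 80 x 150 x 14 mm, two V-notched uprights, each 14 mm thick, at its y = +52 and -38 mm, carry the handle with its axis 75 mm above the bench (the V's arms end about there, 32 mm to either side). Open between the uprights down to the base. Origin: underside centre; y along the handle, towards its butt.
- trough (a point): Corner of the marking press's trough, under the die, 60 mm above the bench. The press is fixed and leans 30 degrees: z runs up along the ram (whose top leans towards the robot), x out and up along the anvil away from the fence, y level along the trough to the end stop. Anvil face z = 0, x up to 38 mm; fence face x = 0, 28 mm high. A handle lying in it has its axis at x = z = 17 mm.
- end_stop (a point): Middle of the end stop's face, at x = 17, y = 20, z = 17 mm in the trough's frame (same axes). A handle loaded close against it has its butt at y = 20 and its origin at y = -68 mm.
- outer_rest (a point): Second support of the trough, in line with the anvil, at x = 0, y = -104.5, z = 0 mm in the trough's frame. Supports: anvil from y = -24 to 20, outer rest from y = -112 to -97 mm. Between the two it is open down to the base plate, whose top is 16 mm above the bench: room for fingers that hold the handle there. The trough is open towards +x.
- die: Steel die (face 18 x 22 mm) and holder (28 mm across) at the ram's lower end, 20 mm high. Origin on the trough's corner when the ram is down; the die face is then at z = 42 mm, 8 mm over a loaded handle, which is therefore slid in under it along the anvil from +x. Above, about the ram's axis (x = 17, y = 0), the spring barrel, 44 mm across, spans z = 110 to 175 mm in the trough's frame.
- pull_grip: Black T-grip on top of the ram's stem: flat bar 18 mm thick (x), 100 mm wide (y, level), 28 mm high (z, along the ram, away from the die). Origin: its centre. Axes as the trough's, so it leans 30 degrees: grip it across the 18 mm with the hand leaning likewise, draw along +z. Ram down, it is at x = 17, y = 0, z = 232 mm in the trough's frame; barrel and sear beneath end at z = 195 mm.
- ram (a joint): Slide of the ram, m. 0: down, floating on its spring (pushed back either way). Positive: drawn back; the pull grows evenly to 19 N. Stops at -0.012 and 0.048. Past about 0.041 the sear drops into the stem's groove; let go, the ram then stands on the sear at about 0.039. Tripped, it flies down past 0, strikes the loaded handle at about -0.008 and settles at 0 within 1 s.
- trip_lever (a joint): Hinge of sear and thumb lever (one piece), rad; positive: tab pressed down. 0: ram down, nose riding on the stem. About -0.22: nose in the groove, ram caught, tab some 17 mm higher. Pressing the tab from there by about 17 to 24 mm with 5 to 7 N frees the ram; stop at 0.22, 34 mm. It springs back.
- thumb_tab (a point): Middle of the upper face of the steel thumb tab, 34 x 44 mm, at the outer end of the trip lever, 78 mm from its pivot, on the trough's +x side (away from the robot), about 0.22 m above the bench with the ram down. Nearly level, free above, pressed straight down. Moves with the lever.
- mallet: Bystander: dark turned carver's mallet standing on its head, 205 mm high, head 80 mm across. Origin at its foot.
- chuck: Bystander: steel four-jaw lathe chuck, 90 mm across, 60 mm high. Origin at its foot.
- wax_tin: Bystander: round wax tin, 83 mm across, 50 mm high. Origin at its foot.

How it is judged (in metres and radians):
On the way, in this order (a step that is already met when the one before it is completed fails the run):
1. with the ram down, the handle lies in the trough against the anvil and the fence, its butt within 3.5 mm of the end stop, and the fingers have let go of it (x of chisel_handle in the frame of trough between 0.0135 and 0.0205 m and z of chisel_handle in the frame of trough between 0.0135 and 0.0205 m and y of butt in the frame of trough between 0.0165 and 0.0225 m and angle between the y axis of chisel_handle and the y axis of trough, either way round below 0.06 rad and contact force between the fingers and chisel_handle below 0.3 N and value of joint ram below 0.01 m), for 0.3 s.
2. the ram is drawn back and held by the sear, the fingers off the T-grip, the handle still in place (x of chisel_handle in the frame of trough between 0.0135 and 0.0205 m and z of chisel_handle in the frame of trough between 0.0135 and 0.0205 m and y of butt in the frame of trough between 0.0165 and 0.0225 m and angle between the y axis of chisel_handle and the y axis of trough, either way round below 0.06 rad and value of joint ram above 0.035 m and value of joint trip_lever below -0.15 rad and contact force between the fingers and pull_grip below 0.3 N), for 0.3 s.
3. the ram fires, flying down at over 0.4 m/s onto the handle lying in place, the fingers off T-grip and handle (x of chisel_handle in the frame of trough between 0.0135 and 0.0205 m and z of chisel_handle in the frame of trough between 0.0135 and 0.0205 m and y of butt in the frame of trough between 0.0165 and 0.0225 m and angle between the y axis of chisel_handle and the y axis of trough, either way round below 0.06 rad and velocity of joint ram below -0.4 m/s and contact force between the fingers and pull_grip below 0.3 N and contact force between the fingers and chisel_handle below 0.3 N).
At the end, for the whole second after the job is handed in: The handle lies still in the trough, its axis within 3.5 mm of where it rests against anvil and fence, along the trough within 0.06 rad, its butt within 3.5 mm of the end stop; the ram is down at rest (within 6 mm of 0) and the trip lever back within 0.08 rad of 0 (x of chisel_handle in the frame of trough between 0.0135 and 0.0205 m and z of chisel_handle in the frame of trough between 0.0135 and 0.0205 m and y of butt in the frame of trough between 0.0165 and 0.0225 m and angle between the y axis of chisel_handle and the y axis of trough, either way round below 0.06 rad and value of joint ram between -0.006 and 0.006 m and value of joint trip_lever between -0.08 and 0.08 rad and linear speed of chisel_handle below 0.02 m/s); the robot touches nothing.
It fails at once if the mallet is shifted by more than 20 mm (distance of mallet from where it was at the start of the episode above 0.02 m).
It fails at once if the chuck is shifted by more than 20 mm (distance of chuck from where it was at the start of the episode above 0.02 m).
It fails at once if the wax tin is shifted by more than 20 mm (distance of wax_tin from where it was at the start of the episode above 0.02 m).
It also fails if it takes over 64 s, if anything falls off the work surface, if the arm or the gripper's body presses on something with over 40 N, if the wrist force passes 120 N, or if a joint passes its speed limit or range.

ROBOT

A 6-joint arm with a two-finger parallel gripper is mounted at the origin on the work surface. World frame = base frame: x ahead of the robot, y to its left, z up, the work surface at z = 0. Lengths are in mm, angles in rad, forces in N, time in s.
With the tool pointing down it reaches from about 425 to 950 mm from the base axis. Payload 14.7 kg.
Tool frame: the origin (TCP) lies at the very end of the fingers, on their centre line; the grasp point (between the pads) lies 19 mm behind it; z points along the fingers, y is the direction in which the jaws open and shut (so a half turn about z gives the same grasp; the last joint's range is limited). The gripper opens to 85 mm and grips with 20 to 120 N. Pads are 22 mm wide; open, the fingers measure 114 mm over their backs; the gripper's body (76 mm by 85 mm) begins 54 mm behind the grasp point. The pads swing forward as they close: fully open they stand 13 mm farther back than shut.
Start: joints at [-1.343, 0.48, 1.596, -0, 1.065, -0.047], TCP at [176.397, -625.601, 231.297] pointing down, gripper open.
Joint ranges: [-2.75, 2.75], [-0.82, 2.05], [0.23, 2.67], [-1.56, 4.7], [0.09, 2.69], [-2.92, 2.92]. Speed limits (rad/s): [1.89, 1.89, 2.39, 3.01, 3.01, 3.01].

INTERFACE

Orientations are given as a unit quaternion [w, x, y, z].
In Python, from bench import readout, snapshot, calibration, job, spotter gives the robot as it stands.
- The arm moves only by the tool play_rows, never from a script. Its argument "commands" is a list of rows, each an object of numbers: "grip": the closure, from 0 (fully open) to 1 (shut); "tx", "ty", "tz": the shift along the tool's x, y, z in mm; "roll": the turn about the tool's z in degrees. A call has 1 to 10 rows; each row shifts and turns the pose as measured when the row begins, along the tool's axes as they then stand; what a row does not reach is not made up. A row lasts 1/12 s, in which the tool goes at most 41.7 mm and 7.16 degrees, less where a joint would pass 70% of its speed; a pose out of reach is approached as far as the arm can. A call with a gripper value outside its range is refused whole. The fingers move at their own pace and stop on an object; "force" is the grip in N (left out, the last holds). Time passes only in rows, so rows that do not move let the fingers close. It gives the time, the measured TCP pose, the force and the opening at its end, in the units of the state.
- readout.read_state(): the state, without advancing time (a new reading comes with each control period).
- snapshot(name): name is "scene" or "side" or "wrist"; returns (picture, depth): 420x560x3 uint8, red, green, blue; 420x560 float32, mm along the optical axis (not along the pixel's ray), 0 where there is no reading.
- calibration(name): a dict with "camera_matrix" (3x3 intrinsics, pixels), "k1" (the pictures are not rectified: a ray, as slopes to the right and down, at radius r is drawn at 1 + k1 r^2 times it, then the intrinsics apply), "R" (3x3) and "t" (3): a world point X has camera coordinates R X + t; the wrist camera has in their place "tool_from_camera" (4x4, takes a point from camera to tool coordinates, whose origin is the TCP and whose axes are the flange's). Camera axes: x right, y down, z forward; pixel columns grow to the right and rows downward; lengths in mm; the calibration is good to about 2 mm. A picture is of the moment at which its call begins: read the wrist's pose just before it. calibration takes no time and is no camera call.
- job.hand_in(): hands the job in, once; it reports no verdict.
Trained networks look in the newest picture that a camera, given by its name, has taken for a name from the list of things; names that differ only in an ending like _2 or _b are one class to them, and where a whole thing is asked for, a point or a joint stands for the part that bears it (a point fixed in the world has none). Each returns a list of dicts, best first, with "p" (0 to 1); they miss things now and then, are a little off and sometimes report something else, mostly with a low value. They report only what shows in the picture. A call takes as long as a camera call.
- spotter.recognise(thing, camera): "centre" ([x, y, z] in mm, in the coordinates of the camera as it stood for that picture, good to about 4 mm: the middle of the surface that is visible of it).
- spotter.masks_of(thing, camera): "pixels" (420x560 bool, what is visible of it).
- spotter.tip_of(thing, camera): "centre" ([x, y, z] in mm, in the coordinates of the camera as it stood for that picture, good to about 4 mm: a listed point, or the origin of a listed thing).
The state is a dict: "clock": time; "joint_pos": joint angles; "joint_vel": joint speeds; "joint_efforts": joint torques, N m; "ee_pos": TCP position; "tool_rot": TCP orientation; "ft_force": force on the tool from outside, world axes, zero at the start; "torque": the same for the moment, N m; "gripper_width": opening from 0.0 (shut) to 1.0 (fully open).
Only numpy, scipy, OpenCV 4.12 (cv2) and the standard library are available. Lean on these libraries where they do the work, as an engineer would, in place of code of your own. Each camera call takes 0.05 s, during which the arm holds its last target.

## Working session

There is one attempt and no reset: what is moved stays moved. The work goes in short steps, Python scripts to look and compute and a tool call to move; the robot and the scene stay as the last step left them, time stands still between calls to the robot, and variables do not carry over. Pictures are saved under pics/ and viewed, and the job is handed in when it is done.

Besides the shell and the picture viewer there is one more tool, called after "Call:" as name([rows], argument=value, ...), one row to a line, values as JSON. play_rows: Moves the arm, as the interface text tells. Its arguments: {"type":"object","properties":{"commands":{"type":"array","items":{"type":"object","properties":{"grip":{"type":"number"},"tx":{"type":"number"},"ty":{"type":"number"},"tz":{"type":"number"},"roll":{"type":"number"}}}},"force":{"type":"number"}},"required":["commands"]}

```bash
ls; mkdir -p pics
cat > h.py <<'E'
import numpy as np, cv2
from bench import readout, snapshot, calibration, job, spotter
from scipy.spatial.transform import Rotation as Ro
def save(n,img): cv2.imwrite('pics/'+n+'.png',img[:,:,::-1])
def c2w(name,p,st=None):
    c=calibration(name); p=np.array(p,float)
    if name!='wrist': return np.array(c['R']).T@(p-np.array(c['t']).ravel())
    q=np.array(c['tool_from_camera'])@np.r_[p,1]
    st=st or readout.read_state(); w=st['tool_rot']
    return Ro.from_quat([w[1],w[2],w[3],w[0]]).as_matrix()@q[:3]+np.array(st['ee_pos'])
def toolR(st):
    w=st['tool_rot']; return Ro.from_quat([w[1],w[2],w[3],w[0]]).as_matrix()
def cloud(name,depth,mask,st=None):
    c=calibration(name);K=np.array(c['camera_matrix'])
    v,u=np.nonzero(mask&(depth>0)); z=depth[v,u]
    pts=cv2.undistortPoints(np.stack([u,v],1).astype(np.float64)[:,None],K,np.array([c['k1'],0,0,0,0.]))[:,0]
    P=np.c_[pts*z[:,None],z]
    if name!='wrist': return (P-np.array(c['t']).ravel())@np.array(c['R'])
    T=np.array(c['tool_from_camera']); Q=P@T[:3,:3].T+T[:3,3]
    st=st or readout.read_state()
    return Q@toolR(st).T+np.array(st['ee_pos'])
E
python3 - <<'E'
from h import *
print(readout.read_state())
for n in ['scene','side','wrist']:
    im,d=snapshot(n); save(n+'0',im); np.save(n+'0d.npy',d)
    print(n,calibration(n))
    if n=='wrist': continue
    for t in ['chisel_handle','butt','cradle','trough','end_stop','outer_rest','die','pull_grip','thumb_tab','mallet','chuck','wax_tin']:
        try:
            r=spotter.tip_of(t,n)
            print(t,[(np.round(c2w(n,x['centre'])).tolist(),round(x['p'],2)) for x in r[:2]])
        except Exception as e: print(t,e)
E
```

```text
pics
{'clock': 0.0, 'joint_pos': array([-1.34259583e+00,  4.80839282e-01,  1.59687523e+00, -5.56570630e-05,
        1.06512209e+00, -4.66025927e-02]), 'joint_vel': array([-0.00069546,  0.00149498, -0.00052996,  0.00015322, -0.00276909,
        0.00190549]), 'joint_efforts': array([ 4.25677004e-03, -9.50629449e+01, -4.30178082e+01,  2.83003446e-04,
        1.22268969e-02,  1.09310263e-04]), 'ee_pos': array([ 176.28734185, -625.19694861,  230.66706686]), 'tool_rot': array([-6.17203644e-04,  9.90573209e-01,  1.36982954e-01, -8.06339811e-05]), 'ft_force': array([-0.50975966,  0.2548647 ,  1.14313574]), 'torque': array([-0.03701583,  0.04983332, -0.00412514]), 'gripper_width': 0.9993048283586411}
scene {'camera_matrix': array([[543.75603693,   0.        , 280.08334382],
       [  0.        , 543.75603693, 219.8523298 ],
       [  0.        ,   0.        ,   1.        ]]), 'k1': -0.11832068061722224, 'R': array([[ 0.86807001,  0.49629708,  0.01198584],
       [ 0.40642048, -0.69658821, -0.59125905],
       [-0.28509094,  0.51812554, -0.80639263]]), 't': array([-535.42229012, -110.57086294,
[... 1392 characters left out ...]
.0, 224.0], 0.53)]
mallet [([658.0, 399.0, 4.0], 0.74)]
chuck [([741.0, -202.0, 3.0], 0.97)]
wax_tin [([504.0, 378.0, 1.0], 0.58)]
wrist {'camera_matrix': array([[378.68638217,   0.        , 274.41195836],
       [  0.        , 378.68638217, 212.93137148],
       [  0.        ,   0.        ,   1.        ]]), 'k1': -0.046841676367737915, 'tool_from_camera': array([[ 2.08165029e-04, -9.56455365e-01, -2.91878555e-01,
         7.28493254e+01],
       [ 9.99999911e-01,  9.18403221e-05,  4.12239403e-04,
        -8.00425527e-01],
       [-3.67482368e-04, -2.91878615e-01,  9.56455299e-01,
        -1.43283961e+02],
       [ 0.00000000e+00,  0.00000000e+00,  0.00000000e+00,
         1.00000000e+00]])}
```

View pics/scene0.png

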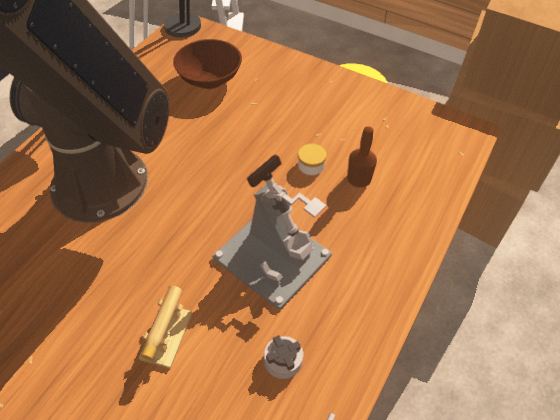

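View pics/side0.png

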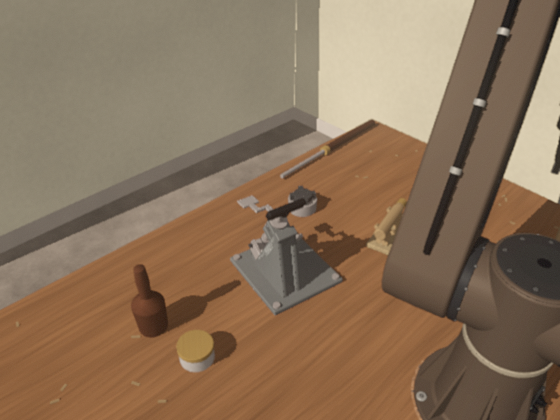

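```bash
cat >> h.py <<'E'
def yawR(a):
    # tool down with tool y at yaw a(deg)
    y=np.array([np.cos(np.radians(a)),np.sin(np.radians(a)),0]); z=np.array([0,0,-1.]); return np.c_[np.cross(y,z),y,z]
def plan(target,yaw,step=38,rstep=7,st=None,long=0):
    st=st or readout.read_state(); R=toolR(st); p=np.array(st['ee_pos'])
    a0=np.degrees(np.arctan2(R[1,1],R[0,1])); da=(yaw-a0+180)%360-180
    if long: da-=np.sign(da)*360
    d=np.array(target)-p; n=int(max(np.ceil(np.linalg.norm(d)/step),np.ceil(abs(da)/rstep),1))
    print('from',np.round(p,1),'yaw',round(a0,1),'rows',n,'j',np.round(st['joint_pos'],2))
    rows=[]
    for i in range(n):
        s=yawR(a0+da*i/n).T@(d/n)
        rows.append('{"tx":%.1f,"ty":%.1f,"tz":%.1f,"roll":%.2f}'%(*s,-da/n))
    if abs(da)<.05: print(n,'x',rows[0])
    else:
        for i in range(0,n,10): print('['+','.join(rows[i:i+10])+']')
E
python3 -c "
from h import *
plan([650,10,340],-80)"
```

```text
from [ 176.4 -625.6  231.3] yaw -74.3 rows 22 j [-1.34  0.48  1.6  -0.    1.07 -0.05]
[{"tx":28.6,"ty":-22.0,"tz":-4.9,"roll":0.26},{"tx":28.5,"ty":-22.1,"tz":-4.9,"roll":0.26},{"tx":28.4,"ty":-22.2,"tz":-4.9,"roll":0.26},{"tx":28.3,"ty":-22.4,"tz":-4.9,"roll":0.26},{"tx":28.2,"ty":-22.5,"tz":-4.9,"roll":0.26},{"tx":28.1,"ty":-22.6,"tz":-4.9,"roll":0.26},{"tx":27.9,"ty":-22.7,"tz":-4.9,"roll":0.26},{"tx":27.8,"ty":-22.9,"tz":-4.9,"roll":0.26},{"tx":27.7,"ty":-23.0,"tz":-4.9,"roll":0.26},{"tx":27.6,"ty":-23.1,"tz":-4.9,"roll":0.26}]
[{"tx":27.5,"ty":-23.2,"tz":-4.9,"roll":0.26},{"tx":27.4,"ty":-23.4,"tz":-4.9,"roll":0.26},{"tx":27.3,"ty":-23.5,"tz":-4.9,"roll":0.26},{"tx":27.2,"ty":-23.6,"tz":-4.9,"roll":0.26},{"tx":27.1,"ty":-23.7,"tz":-4.9,"roll":0.26},{"tx":27.0,"ty":-23.9,"tz":-4.9,"roll":0.26},{"tx":26.9,"ty":-24.0,"tz":-4.9,"roll":0.26},{"tx":26.8,"ty":-24.1,"tz":-4.9,"roll":0.26},{"tx":26.7,"ty":-24.2,"tz":-4.9,"roll":0.26},{"tx":26.6,"ty":-24.4,"tz":-4.9,"roll":0.26}]
[{"tx":26.4,"ty":-24.5,"tz":-4.9,"roll":0.26},{"tx":26.3,"ty":-24.6,"tz":-4.9,"roll":0.26}]
```

Call:
play_rows([
  {"tx":28,"ty":-22,"tz":-8},
  {"tx":28,"ty":-22,"tz":-8},
  {"tx":28,"ty":-22,"tz":-8},
  {"tx":28,"ty":-22,"tz":-8},
  {"tx":28,"ty":-22,"tz":-8},
  {"tx":28,"ty":-22,"tz":-8},
  {"tx":28,"ty":-22,"tz":-8},
  {"tx":28,"ty":-22,"tz":-8},
  {"tx":28,"ty":-22,"tz":-8},
  {"tx":28,"ty":-22,"tz":-8},
])

```text
invalid input
```

```bash
python3 -c "
from h import *
im,d=snapshot('scene'); save('scene1',im[0:300,0:400]); 
im,d=snapshot('side'); save('side1',im)
plan([650,10,340],-74.3)"
```

```text
from [ 176.4 -625.6  231.3] yaw -74.3 rows 22 j [-1.34  0.48  1.6  -0.    1.07 -0.05]
22 x {"tx":28.6,"ty":-22.0,"tz":-4.9,"roll":0.00}
```

Call:
play_rows([
  {"tx":28,"ty":-22,"tz":-8,"roll":0,"grip":0},
  {"tx":28,"ty":-22,"tz":-8,"roll":0,"grip":0},
  {"tx":28,"ty":-22,"tz":-8,"roll":0,"grip":0},
  {"tx":28,"ty":-22,"tz":-8,"roll":0,"grip":0},
  {"tx":28,"ty":-22,"tz":-8,"roll":0,"grip":0},
  {"tx":28,"ty":-22,"tz":-8,"roll":0,"grip":0},
  {"tx":28,"ty":-22,"tz":-8,"roll":0,"grip":0},
  {"tx":28,"ty":-22,"tz":-8,"roll":0,"grip":0},
  {"tx":28,"ty":-22,"tz":-8,"roll":0,"grip":0},
  {"tx":28,"ty":-22,"tz":-8,"roll":0,"grip":0},
])

```text
clock: 2.28
ee_pos: [389.6, -330.8, 312.2]
tool_rot: [0.0, 0.991, 0.132, -0.0]
ft_force: [0.7, -1.1, 0.2]
gripper_width: 1.0
```

```bash
python3 -c "
from h import *
im,d=snapshot('scene'); save('scene2',im[0:300,0:400]); 
im,d=snapshot('side'); save('side2',im)
plan([650,10,340],-74.3)"
```

```text
from [ 391.8 -329.   313.1] yaw -74.6 rows 12 j [-0.76  0.2   1.8   0.    1.13  0.54]
[{"tx":28.3,"ty":-21.5,"tz":-2.2,"roll":-0.02},{"tx":28.3,"ty":-21.5,"tz":-2.2,"roll":-0.02},{"tx":28.3,"ty":-21.5,"tz":-2.2,"roll":-0.02},{"tx":28.3,"ty":-21.5,"tz":-2.2,"roll":-0.02},{"tx":28.3,"ty":-21.5,"tz":-2.2,"roll":-0.02},{"tx":28.3,"ty":-21.4,"tz":-2.2,"roll":-0.02},{"tx":28.3,"ty":-21.4,"tz":-2.2,"roll":-0.02},{"tx":28.3,"ty":-21.4,"tz":-2.2,"roll":-0.02},{"tx":28.3,"ty":-21.4,"tz":-2.2,"roll":-0.02},{"tx":28.3,"ty":-21.4,"tz":-2.2,"roll":-0.02}]
[{"tx":28.3,"ty":-21.4,"tz":-2.2,"roll":-0.02},{"tx":28.4,"ty":-21.4,"tz":-2.2,"roll":-0.02}]
```

```bash
python3 -c "
import cv2
a=cv2.imread('pics/scene2.png');cv2.imwrite('pics/scene2z.png',cv2.resize(a[60:300,60:340],None,fx=2.5,fy=2.5))
a=cv2.imread('pics/side2.png');cv2.imwrite('pics/side2z.png',cv2.resize(a[0:300,250:560],None,fx=2,fy=2))"
```

```text
(no output)
```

View pics/scene2z.png

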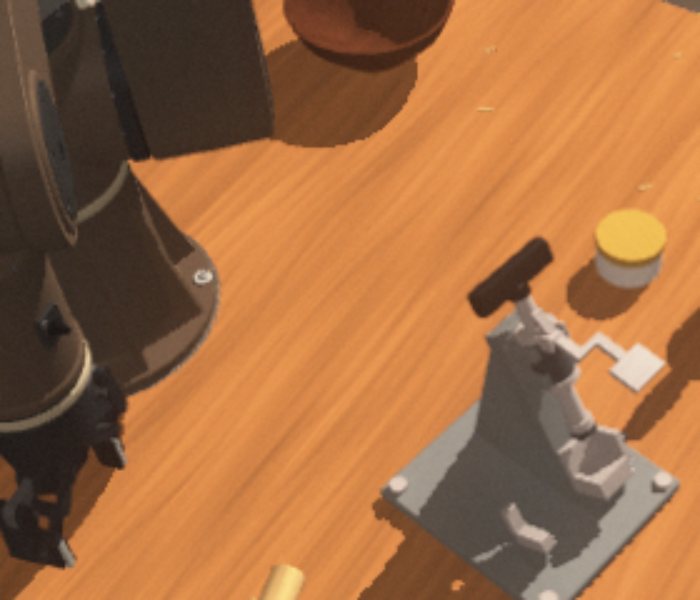

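View pics/side2z.png

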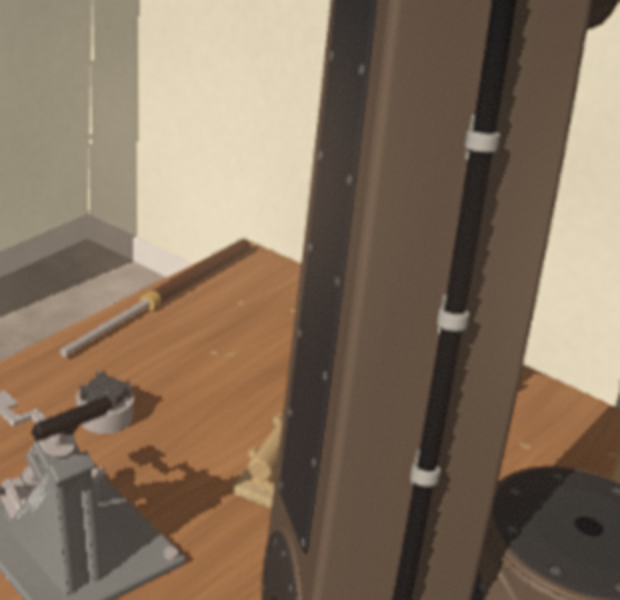

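Call:
play_rows([
  {"tx":28,"ty":-21.5,"tz":-3,"roll":0,"grip":0},
  {"tx":28,"ty":-21.5,"tz":-3,"roll":0,"grip":0},
  {"tx":28,"ty":-21.5,"tz":-3,"roll":0,"grip":0},
  {"tx":28,"ty":-21.5,"tz":-3,"roll":0,"grip":0},
  {"tx":28,"ty":-21.5,"tz":-3,"roll":0,"grip":0},
  {"tx":28,"ty":-21.5,"tz":-3,"roll":0,"grip":0},
  {"tx":28,"ty":-21.5,"tz":-3,"roll":0,"grip":0},
  {"tx":28,"ty":-21.5,"tz":-3,"roll":0,"grip":0},
  {"tx":28,"ty":-21.5,"tz":-3,"roll":0,"grip":0},
  {"tx":28,"ty":-21.5,"tz":-3,"roll":0,"grip":0},
])

```text
clock: 3.22
ee_pos: [609.9, -40.6, 344.6]
tool_rot: [0.003, 0.991, 0.131, 0.001]
ft_force: [0.6, -0.7, 0.1]
gripper_width: 1.001
```

Call:
play_rows([
  {"tx":28,"ty":-21.5,"tz":-3,"roll":0,"grip":0},
  {"tx":28,"ty":-21.5,"tz":-3,"roll":0,"grip":0},
  {"tx":0,"ty":0,"tz":0,"roll":0,"grip":0},
  {"tx":0,"ty":0,"tz":0,"roll":0,"grip":0},
])

```text
clock: 3.55
ee_pos: [658.1, 23.6, 349.9]
tool_rot: [0.002, 0.991, 0.134, 0.002]
ft_force: [0.2, -0.2, -0.6]
gripper_width: 0.998
```

```bash
cat > v1.py <<'E'
from h import *
import pickle
st=readout.read_state(); im,d=snapshot('wrist'); save('w1',im); pickle.dump((st,im,d),open('w1.pkl','wb'))
print(st['ee_pos'],st['joint_vel'].max())
for t in ['trough','end_stop','outer_rest','die','pull_grip','thumb_tab']:
    r=spotter.tip_of(t,'wrist')
    print(t,[(np.round(c2w('wrist',x['centre'],st)).tolist(),round(x['p'],2)) for x in r[:2]])
E
python3 v1.py
```

```text
[658.14952097  23.64855163 349.91125212] 0.04291597448429597
trough [([620.0, 62.0, 62.0], 0.76)]
end_stop [([630.0, 83.0, 82.0], 0.69)]
outer_rest [([602.0, -39.0, 59.0], 0.88)]
die [([622.0, 61.0, 63.0], 0.75)]
pull_grip [([518.0, 79.0, 270.0], 0.7)]
thumb_tab [([653.0, 87.0, 220.0], 0.63)]
```

View pics/w1.png

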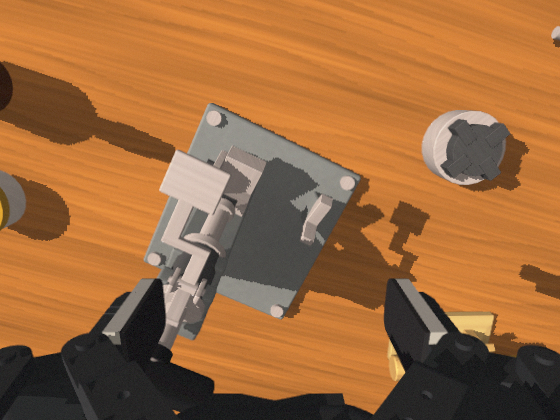

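```bash
cat > fit.py <<'E'
from h import *
import pickle
from scipy.optimize import least_squares
pts=[('t',620,62,62),('t',621,61,61),('e',634,82,82),('e',632,82,86),('e',630,83,82),('o',604,-37,61),('o',602,-39,59),('d',622,65,63),('d',622,66,62),('d',622,61,63),('p',526,85,270),('p',526,81,274),('p',518,79,270)]
loc={'t':(0,0,0),'d':(0,0,0),'e':(17,20,17),'o':(0,-104.5,0),'p':(17,0,232)}
def Rt(yaw):
    c,s=np.cos(yaw),np.sin(yaw); h=np.array([c,s,0]); y=np.array([-s,c,0]); u=np.array([0,0,1.])
    c3,s3=np.cos(np.pi/6),.5
    return np.c_[c3*h+s3*u, y, -s3*h+c3*u]
def f(p): return np.concatenate([Rt(p[2])@np.array(loc[k])+[p[0],p[1],60]-np.array(w) for k,*w in pts])
if __name__=='__main__':
    r=least_squares(f,[620,62,-.17],loss='soft_l1'); print(r.x[:2],np.degrees(r.x[2])); p0=r.x
    def boxd(P,lo,hi):
        q=np.maximum(np.maximum(lo-P,P-hi),0); out=np.linalg.norm(q,axis=1)
        ins=np.minimum((P-lo).min(1),(hi-P).min(1)); return np.where(out>0,out,-np.maximum(ins,0))
    def dist(L):
        A=np.abs
        ds=[boxd(L,np.array([8,-50,218]),np.array([26,50,246])),
            boxd(L,np.array([0,-24,-14]),np.array([38,20,0])), boxd(L,np.array([0,-112,-14]),np.array([38,-97,0])),
            boxd(L,np.array([-10,-24,-14]),np.array([0,20,28])), boxd(L,np.array([-10,-112,-14]),np.array([0,-97,28]))]
        rr=np.hypot(L[:,0]-17,L[:,1]); ds.append(np.maximum(rr-22,np.maximum(110-L[:,2],L[:,2]-175)))
        D=np.array(ds); i=np.argmin(np.abs(D),0); return D[i,np.arange(len(L))]
    def run(name,d,st=None):
        P=cloud(name,d,np.ones_like(d,bool),st)
        P=P[(np.linalg.norm(P[:,:2]-[590,40],axis=1)<170)&(P[:,2]>25)]
        g=lambda p:dist((P-[p[0],p[1],60+p[3]])@Rt(p[2]))
        p=np.r_[p0,0]
        for th in (8,5,4):
            sel=np.abs(g(p))<th
            Q=P[sel]
            r=least_squares(lambda p:dist((Q-[p[0],p[1],60+p[3]])@Rt(p[2])),p,loss='soft_l1',f_scale=1); p=r.x
        print(name,sel.sum(),np.round(p[[0,1,3]],2),round(np.degrees(p[2]),2),'med',np.median(np.abs(g(p)[sel])))
    st,im,d=pickle.load(open('w1.pkl','rb')); run('wrist',d,st)
    run('scene',np.load('scene0d.npy')); run('side',np.load('side0d.npy'))
    # where would camera body be in scene2
    R=yawR(-74.6); w=R@np.array(calibration('wrist')['tool_from_camera'])[:3,3]+[391.8,-329,313]
    c=calibration('scene'); q=np.array(c['R'])@w+c['t']; print('cam px scene2z',(q[:2]/q[2]*543.756+[280-60,219.9-60])*2.5)
E
python3 fit.py
```

```text
[621.90345506  63.5730073 ] -10.321566469106212
wrist 7507 [6.2064e+02 6.4170e+01 3.1000e-01] -10.3 med 0.7235793207705115
scene 1581 [6.2285e+02 6.4620e+01 8.0000e-02] -10.33 med 1.2738388049579328
side 779 [6.2255e+02 6.6830e+01 6.0000e-01] -9.29 med 1.2705320644243088
cam px scene2z [132.45519249 433.0410392 ]
```

```bash
python3 -c "
from h import *
plan([458,-283,225],13.5,rstep=6.5)"
```

```text
from [657.1  21.6 350.7] yaw -74.8 rows 14 j [-0.01  0.4   1.43 -0.    1.31  1.3 ]
[{"tx":-19.4,"ty":17.3,"tz":9.0,"roll":-6.31},{"tx":-21.2,"ty":15.0,"tz":9.0,"roll":-6.31},{"tx":-22.7,"ty":12.6,"tz":9.0,"roll":-6.31},{"tx":-24.0,"ty":10.0,"tz":9.0,"roll":-6.31},{"tx":-24.9,"ty":7.3,"tz":9.0,"roll":-6.31},{"tx":-25.6,"ty":4.6,"tz":9.0,"roll":-6.31},{"tx":-25.9,"ty":1.7,"tz":9.0,"roll":-6.31},{"tx":-26.0,"ty":-1.1,"tz":9.0,"roll":-6.31},{"tx":-25.7,"ty":-4.0,"tz":9.0,"roll":-6.31},{"tx":-25.1,"ty":-6.8,"tz":9.0,"roll":-6.31}]
[{"tx":-24.2,"ty":-9.5,"tz":9.0,"roll":-6.31},{"tx":-23.0,"ty":-12.1,"tz":9.0,"roll":-6.31},{"tx":-21.5,"ty":-14.6,"tz":9.0,"roll":-6.31},{"tx":-19.8,"ty":-16.8,"tz":9.0,"roll":-6.31}]
```

Call:
play_rows([
  {"tx":-19,"ty":17,"tz":9,"roll":-6.3,"grip":0},
  {"tx":-21,"ty":15,"tz":9,"roll":-6.3,"grip":0},
  {"tx":-23,"ty":12.5,"tz":9,"roll":-6.3,"grip":0},
  {"tx":-24,"ty":10,"tz":9,"roll":-6.3,"grip":0},
  {"tx":-25,"ty":7.5,"tz":9,"roll":-6.3,"grip":0},
  {"tx":-25.5,"ty":4.5,"tz":9,"roll":-6.3,"grip":0},
  {"tx":-26,"ty":1.5,"tz":9,"roll":-6.3,"grip":0},
  {"tx":-26,"ty":-1,"tz":9,"roll":-6.3,"grip":0},
  {"tx":-25.5,"ty":-4,"tz":9,"roll":-6.3,"grip":0},
  {"tx":-25,"ty":-7,"tz":9,"roll":-6.3,"grip":0},
])

```text
clock: 4.73
ee_pos: [511.9, -207.4, 260.7]
tool_rot: [0.006, 0.762, 0.647, 0.004]
ft_force: [0.6, -0.1, 1.0]
gripper_width: 1.0
```

Call:
play_rows([
  {"tx":-24,"ty":-9.5,"tz":9,"roll":-6.3,"grip":0},
  {"tx":-23,"ty":-12,"tz":9,"roll":-6.3,"grip":0},
  {"tx":-21.5,"ty":-14.5,"tz":9,"roll":-6.3,"grip":0},
  {"tx":-20,"ty":-17,"tz":9,"roll":-6.3,"grip":0},
  {"tx":0,"ty":0,"tz":0,"roll":0,"grip":0},
  {"tx":0,"ty":0,"tz":0,"roll":0,"grip":0},
])

```text
clock: 5.23
ee_pos: [450.5, -307.2, 223.0]
tool_rot: [0.007, 0.593, 0.805, 0.001]
ft_force: [1.2, 0.5, 0.3]
gripper_width: 1.003
```

```bash
cat > v2.py <<'E'
from h import *
import pickle
st=readout.read_state(); im,d=snapshot('wrist'); save('w2',im); pickle.dump((st,im,d),open('w2.pkl','wb'))
print(st['ee_pos'],np.abs(st['joint_vel']).max())
m=spotter.masks_of('chisel_handle','wrist')[0]; print(m['p'],m['pixels'].sum())
pickle.dump(m,open('m2.pkl','wb'))
for t in ['chisel_handle','butt']:
    r=spotter.tip_of(t,'wrist')
    print(t,[(np.round(c2w('wrist',x['centre'],st)).tolist(),round(x['p'],2)) for x in r[:2]])
P=cloud('wrist',d,m['pixels'],st); P=P[P[:,2]>60]
T=P[P[:,2]>75]; c=T[:,:2].mean(0); 
from scipy.optimize import least_squares
def g(p,Q=None):
    Q=P if Q is None else Q
    a=p[0]; y=np.array([-np.sin(a),np.cos(a)]); n=np.array([np.cos(a),np.sin(a)])
    return np.hypot((Q[:,:2]-c)@n-p[1],Q[:,2]-p[2])-17
a0=np.radians(13.5)
for k in range(3):
    y=np.array([-np.sin(a0),np.cos(a0)]); s=(P[:,:2]-c)@y; smax=np.percentile(s,99)
    Q=P[(s>smax-125)&(s<smax-3)]
    r=least_squares(lambda p:g(p,Q),[a0,0,75],loss='soft_l1'); a0=r.x[0]
n=np.array([np.cos(a0),np.sin(a0)])
smax=np.percentile(s,99.7); butt=c+y*smax+n*r.x[1]; org=butt-88*y
print('yaw',np.degrees(a0),'z',r.x[2],'butt',butt,'origin',org,'res',np.median(abs(r.fun)),'len',smax-s.min())
E
python3 v2.py
```

```text
[ 450.48396145 -307.22827712  222.98228502] 0.11300103867521591
0.73 9683
chisel_handle [([464.0, -285.0, 74.0], 0.92)]
butt []
yaw 14.832276229608105 z 75.43270414068077 butt [ 440.62554949 -200.41560935] origin [ 463.15270069 -285.4833909 ] res 0.3773303052122383 len 179.2822935521558
```

View pics/w2.png

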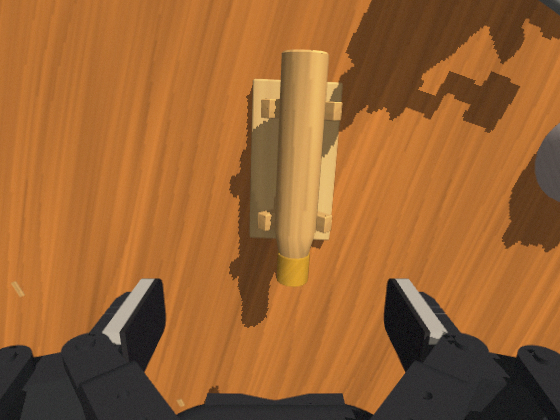

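```bash
python3 -c "
from h import *
plan([464.4,-290.3,130],14.8,step=25,rstep=3)"
```

```text
from [ 452.  -305.7  223.5] yaw 17.3 rows 4 j [-0.65  0.34  1.86  0.    0.93 -0.96]
[{"tx":2.8,"ty":4.1,"tz":23.4,"roll":0.63},{"tx":2.8,"ty":4.1,"tz":23.4,"roll":0.63},{"tx":2.8,"ty":4.0,"tz":23.4,"roll":0.63},{"tx":2.9,"ty":4.0,"tz":23.4,"roll":0.63}]
```

Call:
play_rows([
  {"tx":3,"ty":4,"tz":23,"roll":0.6,"grip":0},
  {"tx":3,"ty":4,"tz":23,"roll":0.6,"grip":0},
  {"tx":3,"ty":4,"tz":23,"roll":0.6,"grip":0},
  {"tx":3,"ty":4,"tz":23,"roll":0.6,"grip":0},
  {"tx":0,"ty":0,"tz":0,"roll":0,"grip":0},
])

```text
clock: 5.85
ee_pos: [471.0, -288.0, 132.6]
tool_rot: [0.013, 0.61, 0.792, 0.002]
ft_force: [-1.1, 0.8, -0.3]
gripper_width: 0.998
```

```bash
python3 -c "
from h import *
plan([464.4,-290.3,54],14.8,step=25,rstep=3)"
```

```text
from [ 471.  -288.   132.6] yaw 14.8 rows 4 j [-0.61  0.46  1.94  0.    0.72 -0.87]
4 x {"tx":-0.1,"ty":-1.7,"tz":19.6,"roll":-0.01}
```

Call:
play_rows([
  {"tx":0,"ty":-3,"tz":20,"roll":0,"grip":0},
  {"tx":0,"ty":-3,"tz":20,"roll":0,"grip":0},
  {"tx":0,"ty":-2,"tz":20,"roll":0,"grip":0},
  {"tx":0,"ty":0,"tz":17,"roll":0,"grip":0},
  {"tx":0,"ty":0,"tz":0,"roll":0,"grip":0},
])

```text
clock: 6.27
ee_pos: [469.7, -289.8, 58.3]
tool_rot: [0.015, 0.609, 0.793, 0.002]
ft_force: [-1.4, 0.8, 0.2]
gripper_width: 0.997
```

```bash
python3 -c "
from h import *
st=readout.read_state();print(toolR(st)[:,2])
plan([464.4,-290.3,54],14.8,step=25,rstep=3)"
```

```text
[ 0.02747013 -0.0149741  -0.99951046]
from [ 469.7 -289.8   58.3] yaw 15.0 rows 1 j [-0.61  0.57  1.99  0.01  0.55 -0.88]
[{"tx":1.0,"ty":-5.3,"tz":4.3,"roll":0.23}]
```

Call:
play_rows([
  {"tx":1,"ty":-6,"tz":3,"roll":0,"grip":0},
  {"tx":0,"ty":0,"tz":1,"roll":0,"grip":0},
])

```text
clock: 6.43
ee_pos: [464.6, -290.4, 56.0]
tool_rot: [0.016, 0.608, 0.794, 0.002]
ft_force: [0.1, 0.1, 0.3]
gripper_width: 1.002
```

Call:
play_rows([
  {"tx":0,"ty":0,"tz":0,"roll":0,"grip":1},
  {"tx":0,"ty":0,"tz":0,"roll":0,"grip":1},
  {"tx":0,"ty":0,"tz":0,"roll":0,"grip":1},
  {"tx":0,"ty":0,"tz":0,"roll":0,"grip":1},
  {"tx":0,"ty":0,"tz":0,"roll":0,"grip":1},
], force=40)

```text
clock: 6.85
ee_pos: [466.8, -291.8, 60.7]
tool_rot: [0.019, 0.608, 0.794, 0.003]
ft_force: [0.0, -0.1, -1.6]
gripper_width: 0.384
```

Call:
play_rows([
  {"tx":0,"ty":0,"tz":-10,"roll":0,"grip":1},
  {"tx":0,"ty":0,"tz":-20,"roll":0,"grip":1},
  {"tx":0,"ty":0,"tz":-30,"roll":0,"grip":1},
  {"tx":0,"ty":0,"tz":-30,"roll":0,"grip":1},
  {"tx":0,"ty":0,"tz":-20,"roll":0,"grip":1},
  {"tx":0,"ty":0,"tz":0,"roll":0,"grip":1},
])

```text
clock: 7.35
ee_pos: [461.4, -288.6, 177.1]
tool_rot: [0.017, 0.608, 0.794, 0.002]
ft_force: [0.5, -0.2, -0.5]
gripper_width: 0.381
```

```bash
cat > v3.py <<'E'
from h import *
import sys
n=sys.argv[1]
st=readout.read_state(); im,d=snapshot('wrist'); save(n,im)
R=toolR(st);print(st['ee_pos'],'zt',R[:,2],'w',st['gripper_width'],st['ft_force'])
mm=spotter.masks_of('chisel_handle','wrist')
print([m['p'] for m in mm]); m=mm[0]
P=cloud('wrist',d,m['pixels'],st); L=(P-np.array(st['ee_pos']))@R  # tool frame
L=L[(np.abs(L[:,1])<25)&(L[:,0]>15)&(L[:,0]<150)&(np.abs(L[:,2]+19)<40)]
bx=np.percentile(L[:,0],99.5)
from scipy.optimize import least_squares
# axis: y=a+b x, z=c+e x radius 17
Q=L[(L[:,0]<bx-3)]
r=least_squares(lambda p:np.hypot(Q[:,1]-p[0]-p[1]*Q[:,0],Q[:,2]-p[2]-p[3]*Q[:,0])-17,[0,0,-19,0],loss='soft_l1')
p=r.x; print('tool frame: butt x',bx,'axis y0 %.1f slope %.3f z0 %.1f slope %.3f'%tuple(p),'res',np.median(abs(r.fun)),len(Q))
b=R@np.array([bx,p[0]+p[1]*bx,p[2]+p[3]*bx])+st['ee_pos']; ax=R@np.array([1,p[1],p[3]]); ax/=np.linalg.norm(ax)
print('butt',b,'axis',ax,'yaw',np.degrees(np.arctan2(-ax[0],ax[1])))
E
python3 v3.py w3
```

```text
[ 461.37755623 -288.60750366  177.05901014] zt [ 0.02993031 -0.01671447 -0.99941223] w 0.38073901461766807 [ 0.49428709 -0.24306921 -0.54622783]
[0.87]
tool frame: butt x 94.19882045319439 axis y0 -1.5 slope 0.003 z0 -14.9 slope -0.027 res 0.3254840735570035 24960
butt [ 435.14700881 -197.71281373  192.21179916] axis [-0.2580127   0.96613515  0.00350967] yaw 14.952269605743192
```

View pics/w3.png

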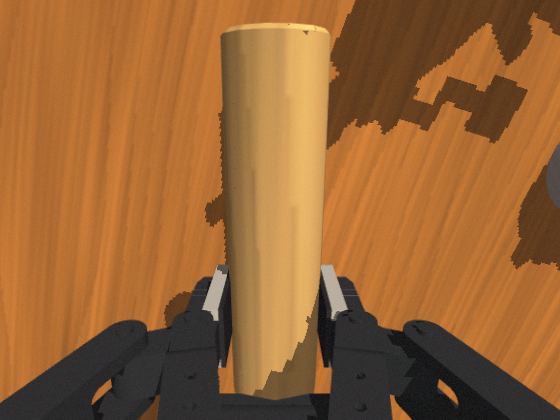

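```bash
cat > tr.py <<'E'
from h import *
from fit import Rt
O=np.array([621.3,64.3,60.2]); RT=Rt(np.radians(-10.3))
B=np.array([94.2,-1.2,-17.4]); AX=np.array([1,.003,-.027]); AX/=np.linalg.norm(AX)
def where(st):
    R=toolR(st); b=R@B+st['ee_pos']; return (b-O)@RT, (R@AX)@RT
def report(st=None):
    st=st or readout.read_state(); b,a=where(st)
    print('clk',round(st['clock'],2),'butt_tr',np.round(b,1),'axis_tr',np.round(a,3),'F_tr',np.round(np.array(st['ft_force'])@RT,1),'w',round(st['gripper_width'],3))
    return st,b
def goto(bt,yaw=-10.4,**k):
    st,b=report()
    Rn=yawR(yaw)@yawR(np.degrees(np.arctan2(toolR(st)[1,1],toolR(st)[0,1]))).T@toolR(st)
    tcp=RT@np.array(bt)+O-Rn@B
    print('tcp target',np.round(tcp,1)); plan(tcp,yaw,st=st,**k)
    d=RT@(np.array(bt)-b); print('direct tool shift',np.round(toolR(st).T@d,1))
E
python3 -c "
from tr import *
goto([150,8,23])"
```

```text
clk 7.45 butt_tr [ -54.3 -290.6  180.4] axis_tr [-0.366  0.905  0.218] F_tr [-1.4  0.4 -1.5] w 0.382
tcp target [723.7 -42.3 139.8]
from [ 460.4 -288.   174. ] yaw 15.1 rows 10 j [-0.62  0.39  1.93  0.01  0.8  -0.88]
[{"tx":16.9,"ty":31.8,"tz":3.4,"roll":2.55},{"tx":18.3,"ty":31.0,"tz":3.4,"roll":2.55},{"tx":19.6,"ty":30.2,"tz":3.4,"roll":2.55},{"tx":21.0,"ty":29.3,"tz":3.4,"roll":2.55},{"tx":22.2,"ty":28.3,"tz":3.4,"roll":2.55},{"tx":23.5,"ty":27.3,"tz":3.4,"roll":2.55},{"tx":24.7,"ty":26.2,"tz":3.4,"roll":2.55},{"tx":25.8,"ty":25.1,"tz":3.4,"roll":2.55},{"tx":26.9,"ty":23.9,"tz":3.4,"roll":2.55},{"tx":27.9,"ty":22.7,"tz":3.4,"roll":2.55}]
direct tool shift [161.  358.1  38.9]
```

Call:
play_rows([
  {"tx":17,"ty":32,"tz":2,"roll":2.5,"grip":1},
  {"tx":18,"ty":31,"tz":2,"roll":2.5,"grip":1},
  {"tx":19.5,"ty":30,"tz":2,"roll":2.5,"grip":1},
  {"tx":21,"ty":29.5,"tz":2,"roll":2.5,"grip":1},
  {"tx":22,"ty":28.5,"tz":2,"roll":2.5,"grip":1},
  {"tx":23.5,"ty":27.5,"tz":2,"roll":2.5,"grip":1},
  {"tx":24.5,"ty":26,"tz":3,"roll":2.5,"grip":1},
  {"tx":26,"ty":25,"tz":3,"roll":2.5,"grip":1},
  {"tx":26,"ty":20,"tz":3,"roll":2.5,"grip":1},
  {"tx":0,"ty":0,"tz":0,"roll":0,"grip":1},
])

```text
clock: 8.28
ee_pos: [696.8, -57.7, 139.9]
tool_rot: [0.007, 0.76, 0.65, 0.0]
ft_force: [-1.5, -0.8, -1.3]
gripper_width: 0.38
```

```bash
python3 v3.py w4;python3 -c "
from tr import *
im,d=snapshot('scene'); save('s4',im)
goto([120,10,22],step=20)"
```

```text
[696.79263334 -57.66513621 139.85151962] zt [ 0.00969574 -0.01058654 -0.99989695] w 0.3799193446603206 [-1.52339086 -0.80763572 -1.26008233]
[0.61]
tool frame: butt x 93.35416667107482 axis y0 -1.7 slope 0.003 z0 -14.8 slope -0.027 res 0.3343548730656085 24628
butt [709.65120026  34.96683904 156.34694252] axis [0.15728291 0.98738546 0.01822204] yaw -9.05073694225663
clk 8.43 butt_tr [125.7 -16.9  39.1] axis_tr [-0.012  1.     0.026] F_tr [-0.1 -0.6 -0.9] w 0.384
tcp target [698.8 -35.5 122.8]
from [693.  -61.8 140.5] yaw -8.8 rows 2 j [-0.13  0.63  1.57 -0.01  0.93  0.03]
[{"tx":13.4,"ty":0.9,"tz":8.8,"roll":0.80},{"tx":13.4,"ty":0.7,"tz":8.8,"roll":0.80}]
direct tool shift [27.   4.2 17.4]
```

View pics/w4.png

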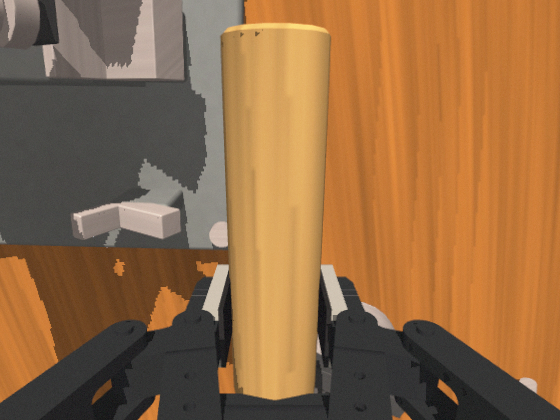

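View pics/s4.png

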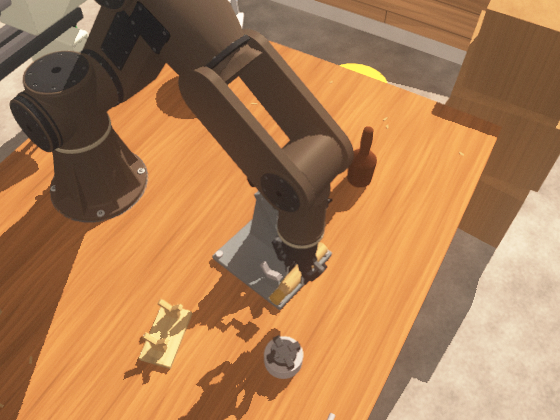

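Call:
play_rows([
  {"tx":10,"ty":2,"tz":6,"roll":0.8,"grip":1},
  {"tx":10,"ty":1.5,"tz":6,"roll":0.8,"grip":1},
  {"tx":8,"ty":1,"tz":5,"roll":0,"grip":1},
  {"tx":0,"ty":0,"tz":0,"roll":0,"grip":1},
])

```text
clock: 8.77
ee_pos: [698.5, -38.9, 120.9]
tool_rot: [0.006, 0.769, 0.639, -0.003]
ft_force: [-1.3, 0.6, -1.2]
gripper_width: 0.381
```

```bash
python3 -c "
from tr import *
goto([75,12,21],step=20)"
```

```text
clk 8.77 butt_tr [119.6   6.7  20. ] axis_tr [0.015 1.    0.01 ] F_tr [-1.8  0.3 -0.4] w 0.381
tcp target [661.2 -26.7  99.6]
from [698.5 -38.9 120.9] yaw -10.6 rows 3 j [-0.09  0.66  1.57 -0.01  0.91  0.1 ]
[{"tx":1.7,"ty":-12.9,"tz":7.1,"roll":-0.06},{"tx":1.7,"ty":-12.9,"tz":7.1,"roll":-0.06},{"tx":1.7,"ty":-12.9,"tz":7.1,"roll":-0.06}]
direct tool shift [  5.4 -39.3  21.1]
```

Call:
play_rows([
  {"tx":2,"ty":-12,"tz":6.5,"roll":0,"grip":1},
  {"tx":2,"ty":-13,"tz":7,"roll":0,"grip":1},
  {"tx":1,"ty":-12,"tz":6.5,"roll":0,"grip":1},
  {"tx":0,"ty":0,"tz":0,"roll":0,"grip":1},
])

```text
clock: 9.1
ee_pos: [660.0, -30.7, 100.0]
tool_rot: [0.005, 0.769, 0.639, -0.003]
ft_force: [0.4, -0.1, -2.0]
gripper_width: 0.381
```

```bash
python3 -c "
from tr import *
im,d=snapshot('wrist'); save('w5',im)
goto([45,14,21],step=15)"
```

```text
clk 9.15 butt_tr [76.9  7.7 21.4] axis_tr [0.014 1.    0.009] F_tr [-0.6 -1.  -0.5] w 0.381
tcp target [636.  -20.1  84.6]
from [661.6 -31.1 100.9] yaw -10.6 rows 3 j [-0.09  0.64  1.68 -0.02  0.82  0.11]
[{"tx":2.0,"ty":-9.0,"tz":5.4,"roll":-0.06},{"tx":2.1,"ty":-9.0,"tz":5.4,"roll":-0.06},{"tx":2.1,"ty":-9.0,"tz":5.4,"roll":-0.06}]
direct tool shift [  6.3 -27.5  16. ]
```

View pics/w5.png

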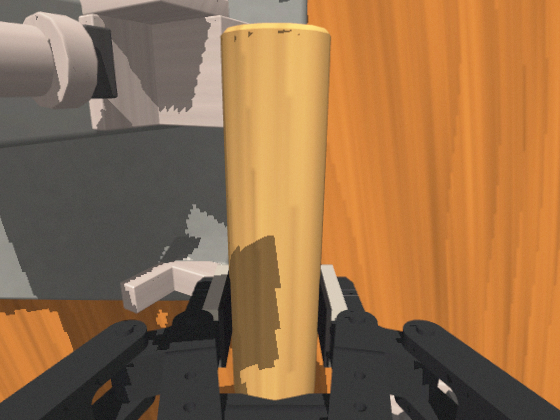

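Call:
play_rows([
  {"tx":7,"ty":0,"tz":0,"roll":0,"grip":1},
  {"tx":1,"ty":-8,"tz":4.5,"roll":0,"grip":1},
  {"tx":0.5,"ty":-10,"tz":6,"roll":0,"grip":1},
  {"tx":0,"ty":-8,"tz":4.5,"roll":0,"grip":1},
  {"tx":0,"ty":0,"tz":0,"roll":0,"grip":1},
])

```text
clock: 9.57
ee_pos: [638.2, -19.0, 86.3]
tool_rot: [0.008, 0.77, 0.639, -0.001]
ft_force: [-0.7, 0.2, -1.4]
gripper_width: 0.383
```

```bash
python3 -c "
from tr import *
im,d=snapshot('wrist'); save('w6',im)
goto([25,16,21],step=15)"
```

```text
clk 9.62 butt_tr [48.6 15.5 21.3] axis_tr [0.015 1.    0.009] F_tr [-1. -0. -1.] w 0.383
tcp target [619.4 -15.   74.6]
from [639.  -19.1  86.7] yaw -10.6 rows 2 j [-0.07  0.63  1.75 -0.02  0.76  0.13]
[{"tx":0.2,"ty":-10.0,"tz":6.0,"roll":-0.11},{"tx":0.2,"ty":-10.0,"tz":6.0,"roll":-0.11}]
direct tool shift [  0.5 -20.5  11.8]
```

View pics/w6.png

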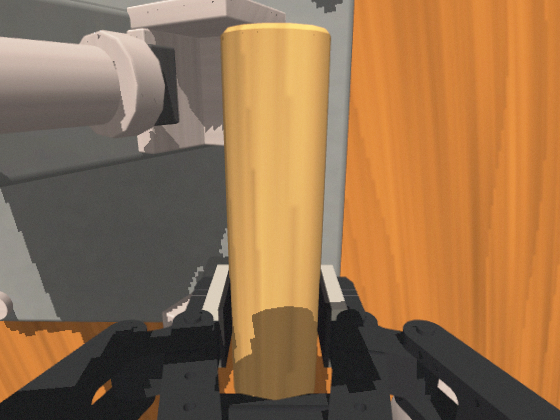

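```bash
python3 -c "
from tr import *
st=readout.read_state(); im,d=snapshot('wrist')
P=cloud('wrist',d,np.ones_like(d,bool),st); L=((P-O)@RT).reshape(-1,3)
v,u=np.nonzero(d>0); 
def reg(u0,u1,v0,v1,n):
    s=(u>=u0)&(u<u1)&(v>=v0)&(v<v1); q=L[s]; print(n,np.round(np.percentile(q,[1,10,50,90,99],axis=0),1).tolist())
reg(166,174,60,115,'die'); reg(125,158,45,120,'holder'); reg(140,220,6,18,'stop top'); reg(140,210,128,140,'anvil?'); reg(180,210,60,100,'face')
reg(240,310,60,200,'handle')
"
```

```text
die [[-0.4, -8.5, 15.4], [25.2, -7.0, 43.5], [25.8, -0.8, 45.1], [26.4, 5.7, 46.7], [27.0, 8.2, 47.7]]
holder [[25.3, -9.1, 49.1], [26.7, -7.2, 54.0], [29.3, 0.3, 58.8], [30.6, 8.0, 62.5], [31.4, 9.9, 63.2]]
stop top [[-1.5, 20.2, 27.4], [2.2, 21.1, 28.0], [16.6, 23.1, 28.6], [29.7, 25.2, 29.3], [32.6, 26.6, 29.9]]
anvil? [[-4.8, -21.8, -0.0], [-1.3, -20.4, 1.2], [-0.2, -18.0, 17.5], [1.3, -15.8, 30.5], [24.1, -12.1, 54.9]]
face [[-1.0, -5.0, -0.2], [-0.5, -3.5, 0.3], [0.2, 2.9, 3.6], [3.9, 9.1, 10.8], [5.6, 10.5, 12.9]]
handle [[45.5, -33.4, 28.0], [47.9, -29.4, 30.2], [56.2, -12.8, 36.0], [62.2, 2.4, 38.2], [63.4, 5.6, 39.0]]
```

Call:
play_rows([
  {"tx":0,"ty":-8,"tz":6.5,"roll":0,"grip":1},
  {"tx":0,"ty":-8,"tz":5,"roll":0,"grip":1},
  {"tx":0,"ty":-4,"tz":2.5,"roll":0,"grip":1},
  {"tx":0,"ty":0,"tz":0,"roll":0,"grip":1},
])

```text
clock: 10.0
ee_pos: [619.5, -15.6, 71.9]
tool_rot: [0.009, 0.77, 0.638, -0.0]
ft_force: [-0.8, 0.4, -0.6]
gripper_width: 0.379
```

```bash
python3 -c "
from tr import *
goto([17.5,17,18],step=15)"
```

```text
clk 10.0 butt_tr [24.1 15.4 18.4] axis_tr [0.015 1.    0.009] F_tr [-1.   0.2 -0.1] w 0.379
tcp target [614.8 -13.2  68.2]
from [619.5 -15.6  71.9] yaw -10.6 rows 1 j [-0.07  0.62  1.81 -0.02  0.7   0.13]
[{"tx":1.5,"ty":-5.1,"tz":3.6,"roll":-0.23}]
direct tool shift [ 1.6 -5.6  3.5]
```

Call:
play_rows([
  {"tx":1,"ty":-3,"tz":2,"roll":-0.5,"grip":1},
  {"tx":1,"ty":-2.5,"tz":1.5,"roll":0,"grip":1},
  {"tx":0,"ty":0,"tz":0,"roll":0,"grip":1},
])

```text
clock: 10.25
ee_pos: [614.8, -12.9, 68.6]
tool_rot: [0.01, 0.766, 0.642, 0.0]
ft_force: [-0.0, -1.2, 1.6]
gripper_width: 0.382
```

```bash
python3 -c "
from tr import *
goto([17,20,17],step=15)"
```

```text
clk 10.25 butt_tr [17.2 17.3 18.5] axis_tr [0.007 1.    0.014] F_tr [ 0.9 -1.2  1.3] w 0.382
tcp target [615.4 -10.2  67.2]
from [614.8 -12.9  68.6] yaw -10.1 rows 1 j [-0.06  0.62  1.82 -0.02  0.68  0.13]
[{"tx":2.7,"ty":0.1,"tz":1.4,"roll":0.33}]
direct tool shift [2.8 0.6 1.4]
```

Call:
play_rows([
  {"tx":2,"ty":0.3,"tz":0.7,"roll":0,"grip":1},
  {"tx":1,"ty":0,"tz":0.5,"roll":0,"grip":1},
  {"tx":0,"ty":0,"tz":0,"roll":0,"grip":1},
])

```text
clock: 10.5
ee_pos: [615.1, -11.2, 68.7]
tool_rot: [0.01, 0.766, 0.642, -0.0]
ft_force: [-2.2, -0.0, 0.4]
gripper_width: 0.38
```

```bash
python3 -c "
from tr import *
report()"
```

```text
clk 10.5 butt_tr [17.1 19.  18.5] axis_tr [0.006 1.    0.012] F_tr [-1.6 -0.4  1.4] w 0.38
```

Call:
play_rows([
  {"tx":2,"ty":0,"tz":1,"roll":0,"grip":1},
  {"tx":2,"ty":0,"tz":1,"roll":0,"grip":1},
])

```text
clock: 10.67
ee_pos: [615.3, -10.6, 68.3]
tool_rot: [0.012, 0.766, 0.643, -0.002]
ft_force: [-13.2, -31.5, 31.6]
gripper_width: 0.382
```

```bash
python3 -c "
from tr import *
report()"
```

```text
clk 10.67 butt_tr [16.7 19.7 17.9] axis_tr [0.002 1.    0.009] F_tr [  9.4 -33.3  31.1] w 0.382
```

Call:
play_rows([
  {"tx":0,"ty":0,"tz":0,"roll":0,"grip":1},
  {"tx":0,"ty":0,"tz":0,"roll":0,"grip":0.5},
  {"tx":0,"ty":0,"tz":0,"roll":0,"grip":0.35},
  {"tx":0,"ty":0,"tz":0,"roll":0,"grip":0.35},
  {"tx":0,"ty":0,"tz":0,"roll":0,"grip":0.35},
])

```text
clock: 11.08
ee_pos: [616.0, -10.8, 68.9]
tool_rot: [0.012, 0.766, 0.643, -0.001]
ft_force: [0.9, 0.0, 0.0]
gripper_width: 0.646
```

```bash
python3 -c "
from tr import *
report()"; sed 's/B=.*//' v3.py >/dev/null; python3 v3.py w7
```

```text
clk 11.08 butt_tr [17.6 19.6 18. ] axis_tr [0.002 1.    0.009] F_tr [ 0.8  0.2 -0.4] w 0.646
[615.95333888 -10.81140155  68.87851494] zt [ 0.01336349 -0.02050656 -0.9997004 ] w 0.6463622130750247 [0.89037882 0.03684131 0.02587919]
[0.83]
tool frame: butt x 93.11018090721016 axis y0 -2.3 slope 0.007 z0 -14.6 slope -0.020 res 0.33567910565097847 21053
butt [630.3278911   81.48500462  83.69040248] axis [0.18033579 0.98360247 0.00227826] yaw -10.389346663797813
```

View pics/w7.png

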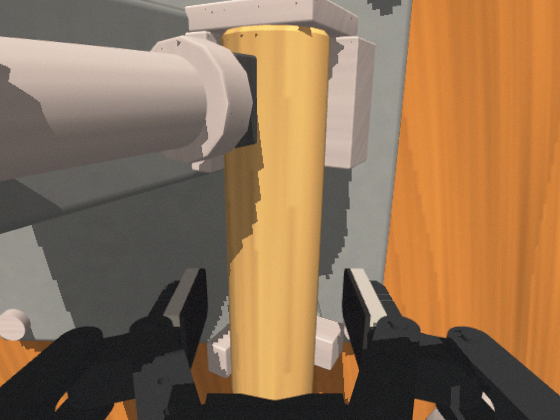

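Call:
play_rows([
  {"tx":0,"ty":0,"tz":-8,"roll":0,"grip":0.35},
  {"tx":0,"ty":0,"tz":-15,"roll":0,"grip":0.35},
  {"tx":0,"ty":0,"tz":-25,"roll":0,"grip":0.35},
  {"tx":0,"ty":0,"tz":-35,"roll":0,"grip":0.3},
  {"tx":0,"ty":0,"tz":-35,"roll":0,"grip":0.2},
  {"tx":0,"ty":0,"tz":-38,"roll":0,"grip":0.2},
  {"tx":0,"ty":0,"tz":-38,"roll":0,"grip":0.2},
  {"tx":0,"ty":0,"tz":-38,"roll":0,"grip":0.2},
  {"tx":0,"ty":0,"tz":-38,"roll":0,"grip":0.2},
])

```text
clock: 11.93
ee_pos: [606.9, -3.8, 345.0]
tool_rot: [0.006, 0.766, 0.643, -0.007]
ft_force: [1.7, 0.0, -0.1]
gripper_width: 0.798
```

```bash
python3 -c "
from tr import *
st,b=report()
g=RT@np.array([17,0,232])+O; print('grip world',g)
im,d=snapshot('wrist'); save('w8',im)
r=spotter.tip_of('pull_grip','wrist'); print([(np.round(c2w('wrist',x['centre'],st)),x['p']) for x in r[:2]])
plan(g+[0,0,85],-10.3)"
```

```text
clk 11.93 butt_tr [146.9  24.9 262. ] axis_tr [0.001 1.    0.008] F_tr [ 1.4  0.3 -0.9] w 0.798
grip world [521.65451603  82.40865352 269.61789368]
[(array([519.,  83., 269.]), 0.82), (array([624.,  62.,  63.]), 0.7)]
from [610.1  -3.9 350.1] yaw -9.9 rows 4 j [-0.04  0.33  1.54 -0.02  1.27  0.13]
[{"tx":17.4,"ty":-25.5,"tz":-1.1,"roll":0.09},{"tx":17.4,"ty":-25.5,"tz":-1.1,"roll":0.09},{"tx":17.4,"ty":-25.6,"tz":-1.1,"roll":0.09},{"tx":17.3,"ty":-25.6,"tz":-1.1,"roll":0.09}]
```

View pics/w8.png

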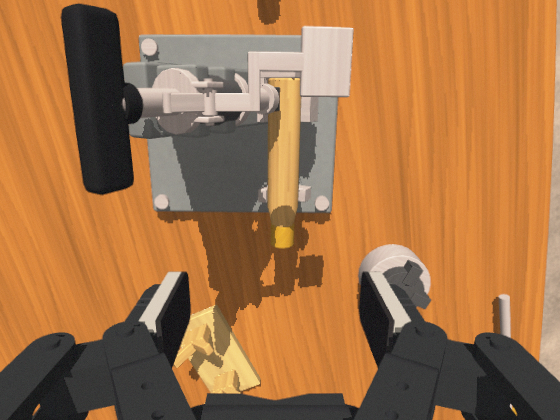

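```bash
cat > hv.py <<'E'
from tr import *
import sys
from scipy.optimize import least_squares
def handle(st,d,pix):
    P=cloud('wrist',d,pix,st); L=(P-O)@RT
    L=L[(abs(L[:,0]-17)<25)&(abs(L[:,2]-17)<25)&(L[:,1]<24)&(L[:,1]>-165)]
    ymax=np.percentile(L[:,1],99.5); Q=L[(L[:,1]<ymax-3)&(L[:,1]>ymax-125)]
    r=least_squares(lambda p:np.hypot(Q[:,0]-p[0]-p[1]*(Q[:,1]+68),Q[:,2]-p[2]-p[3]*(Q[:,1]+68))-17,[17,0,17,0],loss='soft_l1')
    print('handle x,z at origin',r.x[[0,2]].round(1),'slopes',r.x[[1,3]].round(3),'y range',np.percentile(L[:,1],[.2,.5,99.5,99.8]).round(1),'res',np.median(abs(r.fun)).round(2))
if __name__=='__main__':
    st=readout.read_state(); im,d=snapshot('wrist'); save(sys.argv[1],im)
    m=spotter.masks_of('chisel_handle','wrist')[0]; handle(st,d,m['pixels'])
    P=cloud('wrist',d,np.ones_like(d,bool),st); L=(P-O)@RT
    s=L[(abs(L[:,0]-17)<25)&(abs(L[:,2]-232)<25)&(abs(L[:,1])<70)]; t=s[s[:,2]>240]
    print('grip top pts: x,y pct',np.percentile(t,[1,99],axis=0).round(1).tolist(),'med z',np.median(t[:,2]))
    m=spotter.masks_of('thumb_tab','wrist')
    for q in m[:2]:
        C=cloud('wrist',d,q['pixels'],st); print('tab',q['p'],q['pixels'].sum(),np.percentile(C,[2,50,98],axis=0).round(1).tolist())
    s=P[(P[:,2]>205)&(P[:,2]<235)&(np.hypot(P[:,0]-655,P[:,1]-86)<32)]; print('tab cloud',np.percentile(s,[2,50,98],axis=0).round(1).tolist())
E
python3 hv.py w9
```

```text
Traceback (most recent call last):
  File "hv.py", line 12, in <module>
    m=spotter.masks_of('chisel_handle','wrist')[0]; handle(st,d,m['pixels'])
      ~~~~~~~~~~~~~~~~~~~~~~~~~~~~~~~~~~~~~~~~~^^^
IndexError: list index out of range
```

```bash
sed -i "s/m=spotter.masks_of('chisel_handle','wrist')\[0\]; handle(st,d,m\['pixels'\])/hs=cv2.cvtColor(im,cv2.COLOR_RGB2HSV); handle(st,d,(hs[...,1]>110)\&(hs[...,2]>70))/" hv.py; python3 hv.py w9
```

```text
handle x,z at origin [16.6 17.4] slopes [0.004 0.001] y range [-159.5 -158.6   18.8   18.9] res 0.41
grip top pts: x,y pct [[10.5, -47.1, 240.1], [26.8, 47.4, 247.3]] med z 245.2102223533572
tab 0.72 6726 [[553.8, 63.4, 218.6], [639.0, 80.2, 222.5], [670.7, 104.2, 242.9]]
tab cloud [[625.9, 63.3, 218.5], [652.7, 85.9, 221.1], [672.3, 104.9, 224.2]]
```

Call:
play_rows([
  {"tx":17,"ty":-25,"tz":-2,"roll":0,"grip":0.2},
  {"tx":17,"ty":-25,"tz":-2,"roll":0,"grip":0.2},
  {"tx":17,"ty":-25,"tz":0,"roll":0,"grip":0.2},
  {"tx":17,"ty":-23,"tz":0,"roll":0.4,"grip":0.2},
  {"tx":0,"ty":0,"tz":0,"roll":0,"grip":0.2},
  {"tx":0,"ty":0,"tz":0,"roll":0,"grip":0.2},
])

```text
clock: 12.73
ee_pos: [514.6, 81.8, 335.8]
tool_rot: [0.001, 0.769, 0.639, -0.014]
ft_force: [0.2, 0.1, 0.1]
gripper_width: 0.798
```

```bash
python3 -c "
from tr import *
st,b=report()
g=RT@np.array([17,0,232])+O; print(toolR(st)[:,2])
plan(g+[0,0,30],-10.3,step=20)"
```

```text
clk 12.73 butt_tr [ 51.3  92.7 306.3] axis_tr [ 0.008  1.    -0.   ] F_tr [0.2 0.1 0. ] w 0.798
[-0.02048743 -0.0199581  -0.99959089]
from [514.6  81.8 335.8] yaw -10.5 rows 2 j [ 0.11  0.21  1.73 -0.02  1.22  0.3 ]
[{"tx":1.0,"ty":3.4,"tz":18.1,"roll":-0.10},{"tx":1.0,"ty":3.4,"tz":18.1,"roll":-0.10}]
```

Call:
play_rows([
  {"tx":1.5,"ty":4,"tz":18,"roll":0,"grip":0.2},
  {"tx":1.5,"ty":4,"tz":18,"roll":0,"grip":0.2},
  {"tx":0,"ty":0,"tz":0,"roll":0,"grip":0.2},
])

```text
clock: 12.98
ee_pos: [522.0, 82.4, 297.1]
tool_rot: [0.001, 0.768, 0.64, -0.015]
ft_force: [-1.4, -0.3, -1.1]
gripper_width: 0.799
```

```bash
python3 -c "
from tr import *
st,b=report()
g=RT@np.array([17,0,232])+O; print(g,toolR(st)[:,2])
t=g+[0,0,-18]; print('tool shift',np.round(toolR(st).T@(t-st['ee_pos']),1))
im,d=snapshot('wrist'); save('w10',im)"
```

```text
clk 12.98 butt_tr [ 38.   94.6 269. ] axis_tr [ 0.006  1.    -0.   ] F_tr [-1.7 -0.6 -0.3] w 0.799
[521.65451603  82.40865352 269.61789368] [-0.02274422 -0.020342   -0.99953434]
tool shift [ 1.1  0.5 45.4]
```

View pics/w10.png

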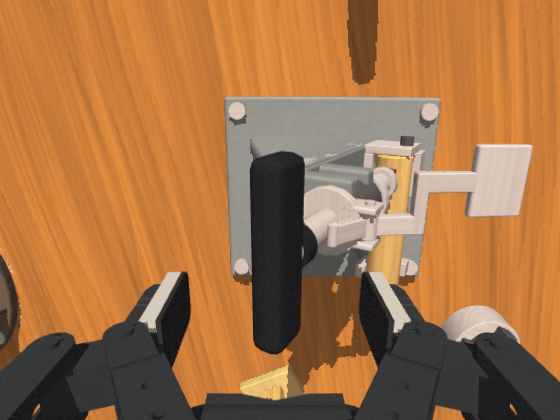

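Call:
play_rows([
  {"tx":0.5,"ty":0,"tz":15,"roll":0,"grip":0.2},
  {"tx":0.5,"ty":0.5,"tz":15,"roll":0,"grip":0.2},
  {"tx":0,"ty":0,"tz":13,"roll":0,"grip":0.2},
  {"tx":0,"ty":0,"tz":0,"roll":0,"grip":0.2},
])

```text
clock: 13.37
ee_pos: [523.5, 80.8, 255.9]
tool_rot: [0.001, 0.769, 0.639, -0.015]
ft_force: [-1.2, 0.3, 0.5]
gripper_width: 0.801
```

```bash
python3 -c "
from tr import *
st,b=report()
g=RT@np.array([17,0,232])+O
t=g+[0,0,-18]; print(st['ee_pos'],'tool shift',np.round(toolR(st).T@(t-st['ee_pos']),1))"
```

```text
clk 13.37 butt_tr [ 19.1  93.3 232.4] axis_tr [ 0.008  1.    -0.001] F_tr [-0.8  0.   1.1] w 0.801
[523.5291167   80.79732992 255.86045818] tool shift [ 1.3 -2.1  4.2]
```

Call:
play_rows([
  {"tx":1,"ty":-2,"tz":4,"roll":0,"grip":0.5},
  {"tx":0,"ty":0,"tz":0,"roll":0,"grip":1},
  {"tx":0,"ty":0,"tz":0,"roll":0,"grip":1},
  {"tx":0,"ty":0,"tz":0,"roll":0,"grip":1},
  {"tx":0,"ty":0,"tz":0,"roll":0,"grip":1},
], force=60)

```text
clock: 13.78
ee_pos: [524.0, 81.3, 255.2]
tool_rot: [0.002, 0.769, 0.639, -0.014]
ft_force: [-5.3, 1.6, -5.6]
gripper_width: 0.359
```

```bash
python3 -c "
from tr import *
st,b=report()
print(st['ee_pos'],'u tool',np.round(toolR(st).T@RT[:,2],3))"
```

```text
clk 13.78 butt_tr [ 19.1  93.9 231.6] axis_tr [ 0.009  1.    -0.001] F_tr [-7.5  0.7 -2.1] w 0.359
[523.95852939  81.28098907 255.17145465] u tool [-0.023 -0.512 -0.859]
```

Call:
play_rows([
  {"tx":0,"ty":-2.5,"tz":-4.3,"roll":0,"grip":1},
  {"tx":0,"ty":-2.5,"tz":-4.3,"roll":0,"grip":1},
  {"tx":0,"ty":-2.5,"tz":-4.3,"roll":0,"grip":1},
  {"tx":0,"ty":-2.5,"tz":-4.3,"roll":0,"grip":1},
])

```text
clock: 14.12
ee_pos: [513.4, 83.3, 273.7]
tool_rot: [0.002, 0.769, 0.639, -0.014]
ft_force: [-0.0, -1.6, -11.8]
gripper_width: 0.359
```

```bash
cat > pr.py <<'E'
from tr import *
st,b=report()
d=(np.array(st['ee_pos'])-[523.96,81.28,255.17])@RT; print('tcp displacement tr',d.round(1),'u tool',np.round(toolR(st).T@RT[:,2],3),'ex',np.round(toolR(st).T@RT[:,0],3))
im,dd=snapshot('wrist'); 
import sys
save(sys.argv[1],im)
E
python3 pr.py w11
```

```text
clk 14.12 butt_tr [ 19.  94. 253.] axis_tr [ 0.008  1.    -0.002] F_tr [ -5.7  -1.6 -10.4] w 0.359
tcp displacement tr [-0.1  0.1 21.4] u tool [-0.024 -0.512 -0.858] ex [-0.008  0.859 -0.512]
```

View pics/w11.png

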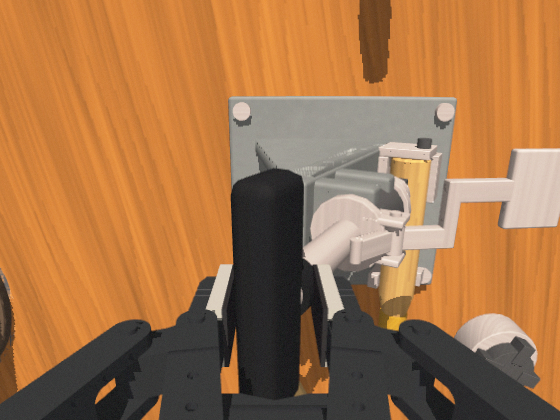

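Call:
play_rows([
  {"tx":0,"ty":-2.5,"tz":-4.3,"roll":0,"grip":1},
  {"tx":0,"ty":-2.5,"tz":-4.3,"roll":0,"grip":1},
  {"tx":0,"ty":-2.5,"tz":-4.3,"roll":0,"grip":1},
  {"tx":0,"ty":-2.5,"tz":-4.3,"roll":0,"grip":1},
])

```text
clock: 14.5
ee_pos: [502.8, 85.2, 292.3]
tool_rot: [0.003, 0.769, 0.639, -0.014]
ft_force: [2.5, -2.6, -18.5]
gripper_width: 0.357
```

```bash
python3 pr.py w12
```

```text
clk 14.5 butt_tr [ 18.9  94.  274.5] axis_tr [ 0.008  1.    -0.003] F_tr [ -6.7  -2.1 -17.4] w 0.357
tcp displacement tr [-0.1  0.1 43. ] u tool [-0.024 -0.512 -0.859] ex [-0.009  0.859 -0.512]
```

View pics/w12.png

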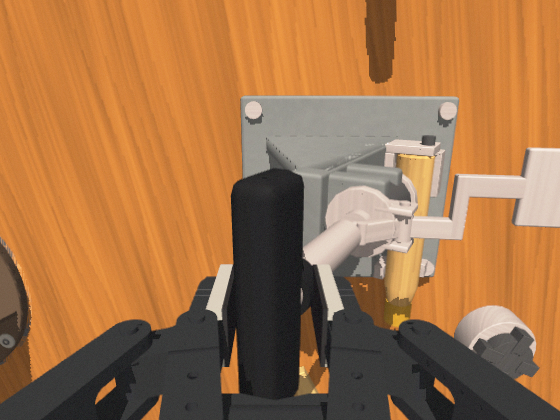

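Call:
play_rows([
  {"tx":0,"ty":-1.2,"tz":-2,"roll":0,"grip":1},
  {"tx":0,"ty":0,"tz":0,"roll":0,"grip":1},
  {"tx":0,"ty":1.2,"tz":2,"roll":0,"grip":1},
  {"tx":0,"ty":1.2,"tz":2,"roll":0,"grip":1},
  {"tx":0,"ty":0.8,"tz":1.3,"roll":0,"grip":1},
])

```text
clock: 14.97
ee_pos: [504.4, 84.9, 289.4]
tool_rot: [0.003, 0.769, 0.639, -0.014]
ft_force: [2.0, -1.8, -18.0]
gripper_width: 0.354
```

```bash
python3 pr.py w13
```

```text
clk 14.97 butt_tr [ 18.9  94.  271.1] axis_tr [ 0.008  1.    -0.002] F_tr [ -7.   -1.4 -16.7] w 0.354
tcp displacement tr [-0.1  0.1 39.6] u tool [-0.024 -0.512 -0.859] ex [-0.009  0.859 -0.512]
```

Call:
play_rows([
  {"tx":0,"ty":0.8,"tz":1.3,"roll":0,"grip":1},
  {"tx":0,"ty":0,"tz":0,"roll":0,"grip":1},
])

```text
clock: 15.18
ee_pos: [505.4, 84.8, 287.7]
tool_rot: [0.003, 0.769, 0.639, -0.014]
ft_force: [-0.9, -2.2, -10.0]
gripper_width: 0.355
```

```bash
python3 pr.py w14
```

```text
clk 15.18 butt_tr [ 18.9  94.  269.2] axis_tr [ 0.008  1.    -0.002] F_tr [-5.4 -2.3 -8.4] w 0.355
tcp displacement tr [-0.1  0.1 37.6] u tool [-0.024 -0.512 -0.858] ex [-0.009  0.859 -0.512]
```

View pics/w14.png

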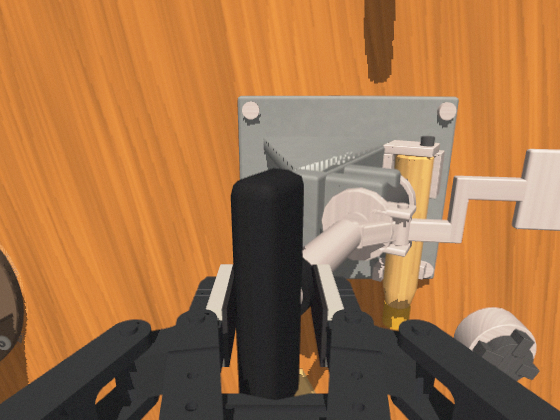

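Call:
play_rows([
  {"tx":0,"ty":0.8,"tz":1.3,"roll":0,"grip":1},
  {"tx":0,"ty":0,"tz":0,"roll":0,"grip":1},
])

```text
clock: 15.4
ee_pos: [505.5, 84.8, 287.6]
tool_rot: [0.002, 0.769, 0.639, -0.014]
ft_force: [-2.6, -2.1, -8.0]
gripper_width: 0.353
```

```bash
python3 pr.py w15
```

```text
clk 15.4 butt_tr [ 18.9  94.  269. ] axis_tr [ 0.008  1.    -0.002] F_tr [-5.9 -2.6 -5.8] w 0.353
tcp displacement tr [-0.1  0.1 37.5] u tool [-0.024 -0.513 -0.858] ex [-0.008  0.858 -0.513]
```

Standing on the sear. Release slowly and rise.

Call:
play_rows([
  {"tx":0,"ty":0,"tz":0,"roll":0,"grip":0.5},
  {"tx":0,"ty":0,"tz":0,"roll":0,"grip":0.3},
  {"tx":0,"ty":0,"tz":0,"roll":0,"grip":0.2},
  {"tx":0,"ty":0,"tz":0,"roll":0,"grip":0.2},
  {"tx":0,"ty":0,"tz":-15,"roll":0,"grip":0.2},
  {"tx":0,"ty":0,"tz":-30,"roll":0,"grip":0.2},
  {"tx":0,"ty":0,"tz":-30,"roll":0,"grip":0.2},
  {"tx":0,"ty":0,"tz":-20,"roll":0,"grip":0.2},
  {"tx":0,"ty":0,"tz":0,"roll":0,"grip":0.2},
])

```text
clock: 16.2
ee_pos: [507.3, 87.9, 388.1]
tool_rot: [0.001, 0.769, 0.639, -0.014]
ft_force: [-0.1, -0.3, 0.7]
gripper_width: 0.803
```

```bash
cat > tv.py <<'E'
from hv import *
st=readout.read_state(); im,d=snapshot('wrist'); save(sys.argv[1],im); print(st['ee_pos'],st['clock'])
hs=cv2.cvtColor(im,cv2.COLOR_RGB2HSV); handle(st,d,(hs[...,1]>110)&(hs[...,2]>70))
P=cloud('wrist',d,np.ones_like(d,bool),st); L=(P-O)@RT
t=L[(abs(L[:,0]-17)<14)&(abs(L[:,1])<60)&(L[:,2]>235)&(L[:,2]<310)]; 
if len(t): print('grip top z',np.percentile(t[:,2],[50,90,98]).round(1))
s=P[(P[:,2]>190)&(P[:,2]<265)&(np.hypot(P[:,0]-655,P[:,1]-86)<32)]
print('tab cloud',np.percentile(s,[2,50,98],axis=0).round(1).tolist())
s=s[s[:,2]>np.median(s[:,2])-6]; c=(s.min(0)+s.max(0))/2
print('tab tr', np.percentile((s-O)@RT,[2,50,98],axis=0).round(1).tolist())
E
python3 tv.py w16
```

```text
[507.29046986  87.86190165 388.07225416] 16.2
handle x,z at origin [16.5 17.1] slopes [0.001 0.007] y range [-144.2 -142.    19.    19.1] res 0.49
grip top z [282.2 285.3 285.8]
tab cloud [[626.1, 63.4, 233.2], [651.8, 86.3, 237.7], [671.3, 105.9, 240.5]]
tab tr [[87.4, 4.6, 132.9], [111.6, 26.2, 140.5], [128.5, 46.8, 150.8]]
```

View pics/w16.png

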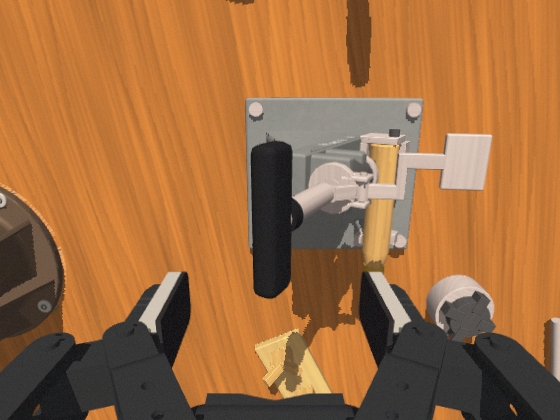

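```bash
cat >> tv.py <<'E'
m=np.zeros(d.shape,bool); m[138:186,447:487]=True
C=cloud('wrist',d,m,st); print('tab ctr',C.mean(0).round(1),np.median(C,axis=0).round(1))
t=np.array([655,86,330]); print('tool shift',np.round(toolR(st).T@(t-st['ee_pos']),1))
E
python3 - <<'E'
E
sed -i 's/^t=np.array.*$//' tv.py; python3 tv.py w17; python3 -c "
from h import *
st=readout.read_state(); print('tool shift',np.round(toolR(st).T@(np.array([655,86,345])-st['ee_pos']),1))"
```

```text
[506.92238813  87.81409478 386.56298937] 16.25
handle x,z at origin [16.5 17.1] slopes [0.001 0.008] y range [-144.1 -142.1   19.    19.1] res 0.52
grip top z [282.2 285.3 285.9]
tab cloud [[626.1, 63.3, 233.5], [651.9, 86.4, 237.7], [671.2, 106.1, 240.6]]
tab tr [[87.3, 4.8, 132.9], [111.6, 26.2, 140.5], [128.6, 46.9, 150.7]]
tab ctr [653.9  85.2 237.9] [653.9  85.3 237.9]
tool shift [ 26.6 147.2  36.6]
```

Call:
play_rows([
  {"tx":4.5,"ty":24.5,"tz":4,"roll":0,"grip":1},
  {"tx":4.5,"ty":24.5,"tz":4,"roll":0,"grip":1},
  {"tx":4.5,"ty":24.5,"tz":4,"roll":0,"grip":1},
  {"tx":4.5,"ty":24.5,"tz":8,"roll":0,"grip":1},
  {"tx":4.5,"ty":24.5,"tz":8,"roll":0,"grip":1},
  {"tx":4,"ty":24,"tz":8,"roll":0,"grip":1},
  {"tx":0,"ty":0,"tz":0,"roll":0,"grip":1},
])

```text
clock: 16.88
ee_pos: [656.5, 86.0, 335.9]
tool_rot: [-0.002, 0.769, 0.639, -0.018]
ft_force: [-1.2, 0.6, -0.4]
gripper_width: -0.0
```

```bash
python3 -c "
from h import *
im,d=snapshot('side'); save('side3',cv2.resize(im[50:320,100:450],None,fx=2,fy=2))
im,d=snapshot('wrist'); save('w18',im)
st=readout.read_state(); print(st['ee_pos'],st['gripper_width'],'tool shift',np.round(toolR(st).T@(np.array([654,85,255])-st['ee_pos']),1))"
```

```text
[653.83531456  86.15927626 337.4349588 ] -0.00043000684654789236 tool shift [ 1.   2.6 82.4]
```

View pics/side3.png

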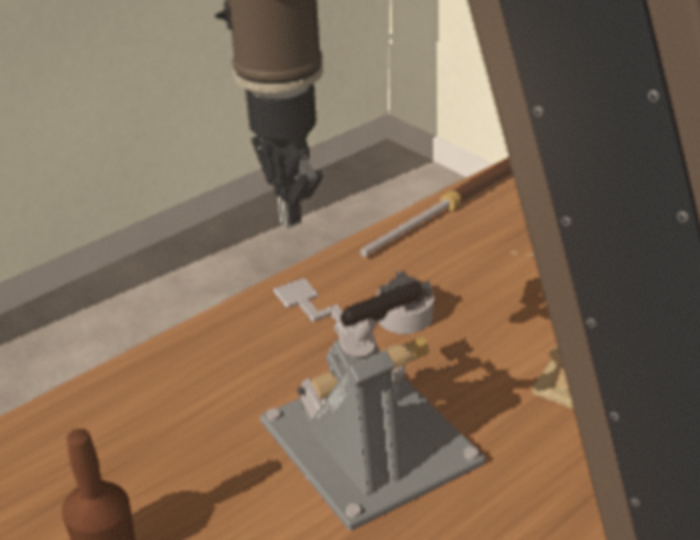

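View pics/w18.png

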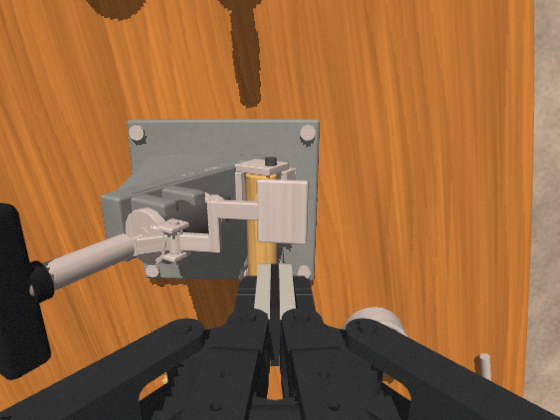

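Call:
play_rows([
  {"tx":0,"ty":0.5,"tz":28,"roll":0,"grip":1},
  {"tx":0.5,"ty":0.5,"tz":28,"roll":0,"grip":1},
  {"tx":0.5,"ty":1,"tz":24,"roll":0,"grip":1},
  {"tx":0,"ty":0,"tz":0,"roll":0,"grip":1},
])

```text
clock: 17.32
ee_pos: [650.9, 85.5, 256.1]
tool_rot: [-0.002, 0.769, 0.639, -0.018]
ft_force: [0.2, 0.6, -1.3]
gripper_width: 0.0
```

```bash
python3 -c "
from h import *
st=readout.read_state(); print(st['ee_pos'],st['ft_force'],'tool shift',np.round(toolR(st).T@(np.array([654,85,238])-st['ee_pos']),1))"
```

```text
[650.94541085  85.50620898 256.0975324 ] [ 0.22260363  0.60671786 -1.28107633] tool shift [ 0.5  3.6 18. ]
```

Call:
play_rows([
  {"tx":0.5,"ty":3,"tz":10,"roll":0,"grip":1},
  {"tx":0,"ty":1,"tz":8,"roll":0,"grip":1},
  {"tx":0,"ty":0,"tz":7,"roll":0,"grip":1},
  {"tx":0,"ty":0,"tz":7,"roll":0,"grip":1},
  {"tx":0,"ty":0,"tz":6,"roll":0,"grip":1},
  {"tx":0,"ty":0,"tz":4,"roll":0,"grip":1},
])

```text
clock: 17.82
ee_pos: [655.4, 84.9, 217.4]
tool_rot: [0.0, 0.769, 0.639, -0.014]
ft_force: [0.5, 0.4, 0.4]
gripper_width: 0.002
```

```bash
python3 -c "
from h import *
st=readout.read_state(); print(st['ee_pos'],st['ft_force'])
im,d=snapshot('wrist'); save('w19',im)"
```

```text
[655.40380558  84.89058465 217.35821396] [0.53484096 0.41243614 0.35953625]
```

View pics/w19.png

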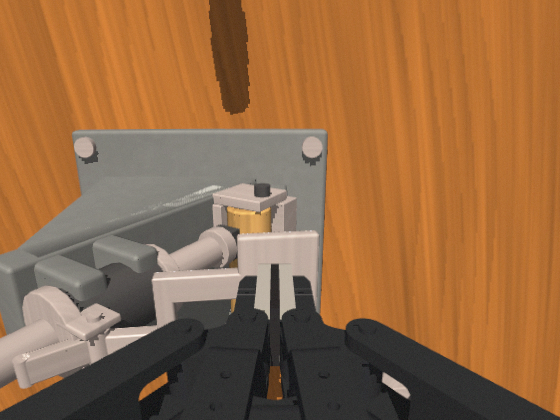

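Call:
play_rows([
  {"tx":0,"ty":0,"tz":-10,"roll":0,"grip":1},
  {"tx":0,"ty":0,"tz":-30,"roll":0,"grip":1},
  {"tx":0,"ty":0,"tz":-38,"roll":0,"grip":1},
  {"tx":0,"ty":0,"tz":-38,"roll":0,"grip":1},
  {"tx":-20,"ty":0,"tz":-30,"roll":0,"grip":1},
  {"tx":-30,"ty":-20,"tz":-10,"roll":0,"grip":1},
  {"tx":-30,"ty":-20,"tz":0,"roll":0,"grip":1},
  {"tx":-10,"ty":-10,"tz":0,"roll":0,"grip":1},
  {"tx":0,"ty":0,"tz":0,"roll":0,"grip":1},
  {"tx":0,"ty":0,"tz":0,"roll":0,"grip":1},
])

```text
clock: 18.7
ee_pos: [590.5, 6.6, 391.3]
tool_rot: [0.002, 0.768, 0.64, -0.014]
ft_force: [0.3, 0.3, 0.7]
gripper_width: -0.002
```

```bash
python3 hv.py w20
```

```text
handle x,z at origin [16.7 17.3] slopes [0.004 0.001] y range [-159.3 -158.5   18.9   18.9] res 0.44
grip top pts: x,y pct [[10.0, -47.3, 240.2], [26.7, 47.7, 247.8]] med z 245.77924986769298
tab 0.55 4736 [[553.3, 63.3, 218.6], [640.6, 80.2, 222.4], [671.7, 104.1, 242.9]]
tab cloud [[626.4, 62.8, 218.5], [652.9, 85.9, 221.0], [672.4, 105.5, 224.0]]
```

View pics/w20.png

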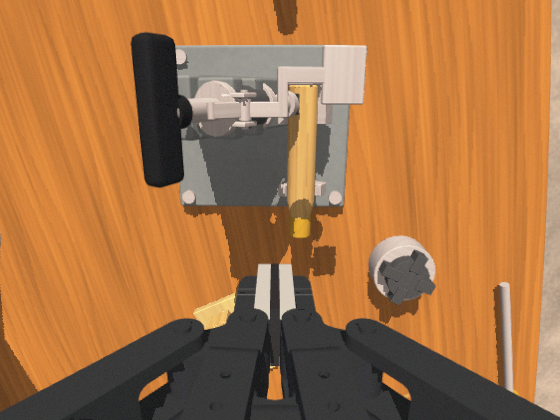

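The ram is down again: the T-grip top reads 245.8 mm and the tab 221 mm, both as before cocking. The handle has not moved in the trough and the arm is clear, so I'm handing in.

```bash
python3 -c "
from bench import job
print(job.hand_in())"
```

```text
the job is handed in; nothing more can be done
None
```

I loaded the handle, cocked the ram onto its sear, let go, and tripped it with the thumb lever. The handle looks stamped and in place, and I handed the job in at about 19 s. The hand-in gave no verdict.

- **Loading:** I slid the handle in under the die along the anvil and pushed it until it pressed on the end stop, anvil and fence, then let go.
- **Cocking:** I drew the T-grip back about 43–45 mm. After letting go, its top stood 39 mm higher and the tab about 17 mm higher, as a caught ram should.
- **Firing:** I pressed the tab about 21 mm down. The firing speed itself I could not measure. I infer the shot from the ram and tab being back down afterwards.

**Last check (wrist camera, arm clear above):**
- **Handle:** its axis is at x = 16.7, z = 17.3 mm in the trough's frame, straight to within 0.004 rad. The butt is at about y = 18.9 mm, roughly 1 mm off the stop and inside the 16.5–22.5 mm band.
- **Ram and tab:** both read as they did before cocking, about 246 mm and 221 mm.
- **Bystanders:** the arm never went near the mallet, chuck or wax tin. I did not measure their positions again at the end.

**Checks that disagreed or failed:**
- The side camera's fit of the press was about 2 mm and 1° off the other two cameras, so I left it out.
- One request to the trained network to outline the handle found nothing, so I picked the handle out by colour and depth instead.

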